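# Pry the backing plate out of the jig and build the spacer stack

### The job

Lay the pry bar over the fulcrum with its tip under the edge of the backing plate and lever the tight plate up out of the curing jig; lay the plate flat in the middle of the white board, and put the bar back lying along its pad. Then stack all the spacer frames that are there on the plate, largest first and smallest last, centred and lined up with the plate, pressing each one down firmly so that it lies flat before adding the next. Leave the jug, jar, carton and brush alone.

Things in the scene. Friction and masses are not known exactly. Their poses are not given: they have to be found in the camera images.
- jig: Grey-painted metal curing jig fixed to the bench, 120 x 94 mm, 77 mm high, with an open-topped pocket (68 mm wide in y) for the backing plate. Origin on the bench under the middle of the pocket; z up; x points away from the fulcrum, which stands on the -x side. The plate rests on a ledge 66 mm above the bench; the pocket's walls end at 77 mm.
- notch (a point): Notch in the middle of the jig's -x end: this point is on its floor, 50 mm above the bench, straight below the plate's edge. It is 32 mm wide (y), 16 mm high up to the plate's underside, and runs 22 mm in under the plate.
- catches (a point): Midpoint between two sprung side catches, 10 mm from the plate's -x end, their tops 73 mm above the bench. They squeeze the plate's sides (22 N each), so it is held with roughly 25 N. Once that end is lifted about 9 mm they snap inwards under the plate and keep the end propped about 8 mm up; the plate is then free and its end stands proud enough to grip across its width.
- fulcrum: Steel fulcrum fixed on the jig's -x side: a rounded ridge along y, 33 mm outside the plate's edge (83 mm from the jig's origin). Origin under the ridge, 12 mm above the bench, axes as the jig's. The ridge's top is 42 mm above this origin (54 mm above the bench, 12 mm below the plate's underside). Two cheeks, 12 mm higher than the ridge, leave a 26 mm wide saddle for the bar.
- plate: Steel-grey backing plate with three dark inlaid strips, 100 (x) x 64 (y) x 14 (z) mm, about 0.28 kg, a separate part but tight in the jig; it starts in the pocket with its axes as the jig's and its top 3 mm above the walls. Origin at the centre of its underside.
- plate_lip (a point): Point at the middle of the lower edge of the plate's -x end, the edge over the notch under which the bar's blade goes; 66 mm above the bench at the start.
- bar: Flat pry bar, 200 mm, about 0.3 kg. Origin at mid-length on its flat underside, x to the blade's tip, z up. Steel blade 20 wide, 6 thick from x = -10 to +100 mm; black handle 24 wide, 14 thick from x = -100 to -10 mm; balances at x = -25 mm. Laid on the fulcrum with its tip 13 mm under the plate it stays, nearly level, when let go; about 10 N near the handle's end, pressed down 45 mm, frees the plate.
- bar_tip (a point): Middle of the blade's tip end of the bar, 3 mm above its underside.
- bar_pad: Grey felt pad for the pry bar, 240 (x) x 70 (y) x 4 (z) mm, fixed on the bench. Origin at the centre of its underside, x along its length.
- board: White laminate assembly board, 130 (x) x 100 (y) x 6 (z) mm, fixed on the bench. Origin at the centre of its underside.
- frame_a: Loose fibreglass spacer frame 96 (x) x 62 (y) x 10 (z) mm, 70 g, rails 8 to 10 mm wide round an opening divided by a 14 mm wide cross bar along y through its middle. Origin at the centre of its underside, z up. May be absent; all frames have the same colour and differ in size. The largest.
- frame_b: Loose fibreglass spacer frame 86 (x) x 53 (y) x 10 (z) mm, 60 g, rails 8 to 10 mm wide round an opening divided by a 14 mm wide cross bar along y through its middle. Origin at the centre of its underside, z up. May be absent; all frames have the same colour and differ in size.
- frame_c: Loose fibreglass spacer frame 76 (x) x 44 (y) x 10 (z) mm, 50 g, rails 8 to 10 mm wide round an opening divided by a 14 mm wide cross bar along y through its middle. Origin at the centre of its underside, z up. May be absent; all frames have the same colour and differ in size.
- frame_d: Loose fibreglass spacer frame 66 (x) x 35 (y) x 10 (z) mm, 40 g, rails 8 to 10 mm wide round an opening divided by a 14 mm wide cross bar along y through its middle. Origin at the centre of its underside, z up. May be absent; all frames have the same colour and differ in size. The smallest.
- jug: White plastic jug, 90 mm across, 170 mm high, standing by; not part of the job, leave alone. Origin at its underside.
- jar: Amber jar, 64 mm across, 80 mm high, standing by; not part of the job, leave alone. Origin at its underside.
- carton: Flat cardboard carton, 90 x 130 x 35 mm, standing by; not part of the job, leave alone. Origin at its underside.
- brush: Paint brush lying on the bench beyond the work; not part of the job, leave alone. Origin at its underside.

How it is judged:
By the outcome, as a careful person would: the job done as asked, in the order asked, and still so for the second after the job is handed in, with the robot touching nothing.
Of frame_a, frame_b, frame_c, frame_d only 2 to 3 are there at a start; the rules pass over those that are not, and their reading is None.
At some moment in a run one of frame_a, frame_b, frame_c, frame_d may be knocked a few centimetres aside while the robot is not near it.
It also fails if it takes over 210 s, if anything falls off the work surface, if the arm or the gripper's body presses on something with over 40 N, if the wrist force passes 120 N, or if a joint passes its speed limit or range.

### The arm

A 7-joint arm with a two-finger parallel gripper is mounted at the origin on the work surface. World frame = base frame: x ahead of the robot, y to its left, z up, the work surface at z = 0. Lengths are in m, angles in rad, forces in N, time in s.
With the tool pointing down it reaches from about 0.4 to 0.85 m from the base axis. Payload 4.5 kg.
Tool frame: the origin (TCP) lies at the very end of the fingers, on their centre line; the grasp point (between the pads) lies 19 mm behind it; z points along the fingers, y is the direction in which the jaws open and shut (so a half turn about z gives the same grasp; the last joint's range is limited). The gripper opens to 88 mm and grips with 3 to 60 N. Pads are 18 mm wide; open, the fingers measure 123 mm over their backs; the gripper's body (75 mm by 187 mm) begins 45 mm behind the grasp point.
Start: joints at [-1.171, 0.689, -0.195, 1.565, 0.157, 0.902, -0.215], TCP at [0.224, 0.584, 0.239] pointing down, gripper open.
Joint ranges: [-3.01, 3.01], [-0.46, 2.08], [-1.47, 1.51], [0.13, 2.56], [-1, 4.14], [0.04, 2.09], [-2.66, 2.66]. Speed limits (rad/s): [2.57, 2.57, 3.14, 3.14, 3.14, 3.14, 3.14].

### API

Orientations are given as a 3x3 rotation matrix whose columns are the frame's x, y, z axes.
In Python, from workcell import monitor, eyes, r gives the robot as it stands. The module is installed in compiled form; this text tells all that it offers.
- The arm moves only by the tool jog_arm, never from a script. Its argument "moves" is a list of rows, each an object of numbers: "x", "y", "z": the shift along the tool's x, y, z in mm; "twist": the turn about the tool's z in rad. A call has 1 to 8 rows; each row is the pose to reach, as a shift and turn from the pose commanded when the call began, along the tool's axes at that moment; what a row does not reach only later rows make up. A row lasts 1/10 s, in which the tool goes at most 50 mm and 8.59 degrees, less where a joint would pass 70% of its speed; a pose out of reach is approached as far as the arm can. A call with a gripper value outside its range is refused whole. "jaw" is the gripper command: -1 is fully open, 1 is shut, values between are in proportion, set as the call begins (left out, the last holds). The fingers move at their own pace and stop on an object; "newtons" is the grip in N (left out, the last holds). Time passes only in rows, so rows that repeat a pose let the fingers close. It gives the time, the measured TCP pose, the force and the opening at its end, in the units of the state.
- monitor.state(): the state, without advancing time (a new reading comes with each control period).
- eyes.snapshot(name): name is "scene" or "top" or "wrist"; returns the picture (384x512x3 uint8, red, green, blue); there is no depth.
- eyes.camera_params(name): a dict with "mtx" (3x3 intrinsics, pixels), "k1" (the pictures are not rectified: a ray, as slopes to the right and down, at radius r is drawn at 1 + k1 r^2 times it, then the intrinsics apply), "eye" and "orientation" of the camera in the world. Camera axes: x right, y down, z forward; pixel columns grow to the right and rows downward; lengths in m; the calibration is good to about 2 mm. A picture is of the moment at which its call begins: read the wrist's pose just before it. camera_params takes no time and is no camera call; for the wrist camera it gives the pose at the moment of the call.
- r.job_done(): hands the job in, once; it reports no verdict.
The state is a dict: "t": time; "joints": joint angles; "qd": joint speeds; "tau": joint torques, N m; "tool_pos": TCP position; "eef_rot": TCP orientation; "wrist_force": force on the tool from outside, world axes, zero at the start; "wrist_torque": the same for the moment, N m; "grip_width": finger opening in m.
Only numpy, scipy, OpenCV 4.12 (cv2) and the standard library are available. Lean on these libraries where they do the work, as an engineer would, in place of code of your own. Each camera call takes 0.05 s, during which the arm holds its last target. There are 200 camera calls.

## Working session

There is one attempt and no reset: what is moved stays moved. The work goes in short steps, Python scripts to look and compute and a tool call to move; the robot and the scene stay as the last step left them, time stands still between calls to the robot, and variables do not carry over. Pictures are saved under pics/ and viewed, about 12 in all and at most 16, crops included, and the job is handed in when it is done.

Besides the shell and the picture viewer there is one more tool, called after "Emit:" by a JSON object that holds its "name" and its "arguments". jog_arm: Moves the arm, as the interface text tells. Its arguments: {"type":"object","properties":{"moves":{"type":"array","items":{"type":"object","properties":{"x":{"type":"number"},"y":{"type":"number"},"z":{"type":"number"},"twist":{"type":"number"}}}},"jaw":{"type":"number"},"newtons":{"type":"number"}},"required":["moves"]}

```bash
ls; mkdir -p pics
python3 - <<'E'
from workcell import monitor, eyes, r
import cv2, numpy as np
s=monitor.state(); print({k:np.round(v,3).tolist() for k,v in s.items()})
for n in ["scene","top","wrist"]:
    p=eyes.camera_params(n); print(n,{k:np.round(v,4).tolist() for k,v in p.items()})
    cv2.imwrite(f"pics/{n}0.png",eyes.snapshot(n)[:,:,::-1])
E
```

```text
pics
{'t': 0.0, 'joints': [-1.171, 0.69, -0.195, 1.566, 0.157, 0.902, -0.215], 'qd': [0.001, -0.0, 0.0, 0.001, -0.0, -0.001, 0.002], 'tau': [0.0, -52.755, -1.267, -15.343, -0.053, 0.007, 0.0], 'tool_pos': [0.223, 0.583, 0.238], 'eef_rot': [[-0.934, 0.358, -0.001], [0.358, 0.934, -0.002], [-0.0, -0.002, -1.0]], 'wrist_force': [0.304, -0.219, 0.01], 'wrist_torque': [0.01, 0.031, 0.049], 'grip_width': 0.088}
scene {'mtx': [[387.0228, 0.0, 252.6635], [0.0, 387.0228, 191.4738], [0.0, 0.0, 1.0]], 'k1': -0.0606, 'eye': [1.0958, -0.3618, 0.9541], 'orientation': [[0.6187, 0.6294, -0.4702], [0.7855, -0.5031, 0.3604], [-0.0097, -0.5923, -0.8057]]}
top {'mtx': [[432.3859, 0.0, 263.7891], [0.0, 432.3859, 191.5877], [0.0, 0.0, 1.0]], 'k1': -0.1138, 'eye': [0.3182, 0.041, 1.317], 'orientation': [[0.0372, -0.9726, 0.2294], [-0.9993, -0.0362, 0.0088], [-0.0003, -0.2296, -0.9733]]}
wrist {'mtx': [[276.0559, 0.0, 254.7291], [0.0, 276.0559, 193.1952], [0.0, 0.0, 1.0]], 'k1': -0.0269, 'eye': [0.155, 0.6099, 0.3859], 'orientation': [[0.3571, 0.8943, 0.2697], [0.934, -0.3413, -0.1054], [-0.0022, 0.2896, -0.9572]]}
```

View pics/top0.png

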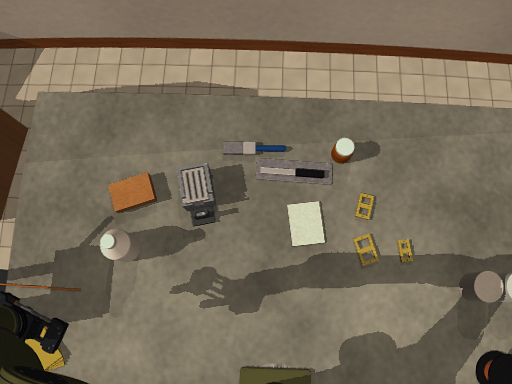

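View pics/scene0.png

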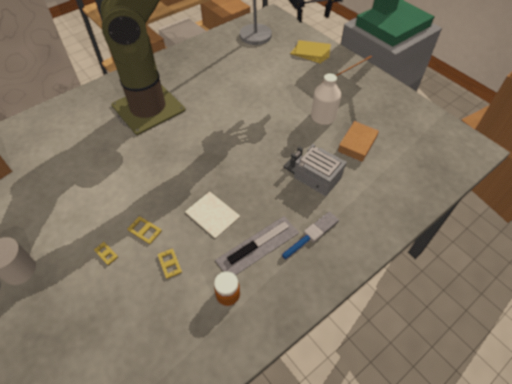

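Top view: jig (197,187), fulcrum (203,214), bar on its pad (294,171) with its tip to the left (+y), board (306,223), and three frames at (366,206), (366,250) and (405,250). Jar, brush, carton and jug stand around them. Next I'll measure these.

```bash
cat > h.py <<'E'
from workcell import monitor, eyes, r
import cv2, numpy as np
def grab(n, name=None):
    p=eyes.camera_params(n); im=eyes.snapshot(n)[:,:,::-1].copy()
    if name: cv2.imwrite(f"pics/{name}.png",im)
    return im,p
def rays(p,uv):
    uv=np.asarray(uv,float).reshape(-1,1,2)
    d=cv2.undistortPoints(uv,np.array(p["mtx"]),np.array([p["k1"],0,0,0.]))[:,0]
    return np.c_[d,np.ones(len(d))]@np.array(p["orientation"]).T
def cast(p,uv,z):
    d=rays(p,uv); e=np.array(p["eye"]); return (e+d*((z-e[2])/d[:,2])[:,None])
def pix(p,P):
    R=np.array(p["orientation"]); c=(np.asarray(P,float).reshape(-1,3)-np.array(p["eye"]))@R
    return cv2.projectPoints(c,np.zeros(3),np.zeros(3),np.array(p["mtx"]),np.array([p["k1"],0,0,0.]))[0][:,0]
def blobs(im,lo,hi,amin):
    hsv=cv2.cvtColor(im,cv2.COLOR_BGR2HSV); m=cv2.inRange(hsv,np.array(lo),np.array(hi))
    cs,_=cv2.findContours(m,cv2.RETR_EXTERNAL,cv2.CHAIN_APPROX_NONE)
    return [c[:,0].astype(float) for c in cs if cv2.contourArea(c)>amin]
def rect(p,c,z):
    "min-area rectangle of a contour cast on plane z: centre, (long,short) mm, angle of long side in rad"
    q=cast(p,c,z)[:,:2]*1000
    (cx,cy),(w,h),a=cv2.minAreaRect(q.astype(np.float32))
    if w<h: w,h,a=h,w,a+90
    a=(a+90)%180-90
    return np.array([cx,cy]),(w,h),np.deg2rad(a)
YEL=([18,110,90],[35,255,255]); 
def go(x,y,z,yaw=None):
    "shift in tool axes (mm) and twist to bring the tool to x,y,z(mm), jaw axis line at yaw (mod pi)"
    s=monitor.state(); R=np.array(s["eef_rot"]); d=R.T@(np.array([x,y,z])-np.array(s["tool_pos"])*1000)
    out=dict(xyz=np.round(d,1).tolist())
    if yaw is not None:
        cur=np.arctan2(R[1,1],R[0,1]); dy=(yaw-cur+np.pi/2)%np.pi-np.pi/2
        out["twist"]=round(-dy,3); out["j7"]=round(s["joints"][6],2)
    return out
E
python3 - <<'E'
from h import *
im,p=grab("top","top1")
for c in blobs(im,*YEL,60): print("yel",c.mean(0),*rect(p,c,.01))
for c in blobs(im,[20,5,200],[90,60,255],200): print("white",c.mean(0),*rect(p,c,.006))
v=cv2.resize(im[130:270,160:460],None,fx=2.6,fy=2.6,interpolation=cv2.INTER_CUBIC);cv2.imwrite("pics/topc.png",v)
for n,uv,z in [("jig",(197,187),.077),("ful",(203,214),.054),("bartip",(260,171),.01),("barend",(324,174),.018),("padL",(257,170),.004),("padR",(332,172),.004)]: print(n,cast(p,[uv],z)*1000)
E
```

```text
yel [ 44.84313725 354.24509804] [111.19109344 688.9597168 ] (134.06483459472656, 69.54122924804688) 0.7497940964680699
yel [404.79032258 250.08064516] [ 458.38763428 -383.55722046] (67.22537231445312, 38.137203216552734) 0.18784721597695916
yel [365.61904762 249.42857143] [ 458.14456177 -262.61508179] (86.59246826171875, 55.77229309082031) 0.3433096274397414
yel [364.16666667 205.91666667] [ 592.65222168 -260.15444946] (78.36807250976562, 46.98982238769531) -0.22549837161249736
white [305.40425532 223.23404255] [533.0994873  -78.28404236] (128.03695678710938, 98.19906616210938) 0.15057196552928565
white [344.68085106 146.17021277] [ 787.08135986 -201.24856567] (55.824317932128906, 53.74884796142578) 1.12042689116467
jig [[617.12874246 250.4675203   77.        ]]
ful [[540.82955328 230.47580017  54.        ]]
bartip [[692.29870404  67.21656974  10.        ]]
barend [[ 687.85088065 -133.10445135   18.        ]]
padL [[696.94617951  76.93463675   4.        ]]
padR [[ 699.38645819 -160.36524319    4.        ]]
```

View pics/topc.png

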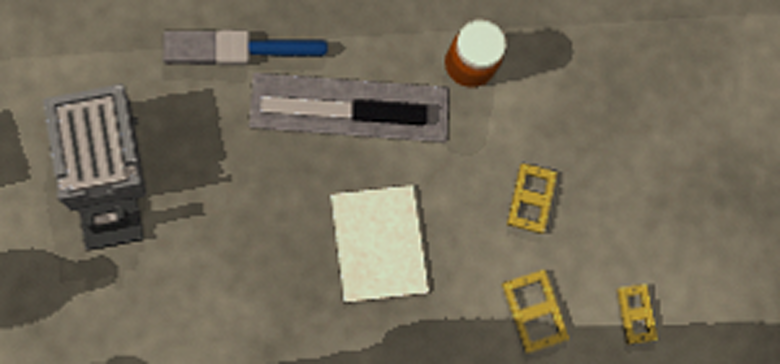

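The yellow sizes identify frames b (458,-263), c (593,-260) and d (458,-384); frame_a is absent. I'll move over the bar to look at it from close by.

Emit:
{"name": "jog_arm", "arguments": {"moves": [{"x": -42,"y": -27,"twist": 0.15},{"x": -83,"y": -54,"twist": 0.3},{"x": -125,"y": -81,"twist": 0.45},{"x": -166,"y": -108,"twist": 0.6},{"x": -208,"y": -135,"twist": 0.75},{"x": -250,"y": -162,"twist": 0.9},{"x": -291,"y": -190,"twist": 1.05},{"x": -333,"y": -217,"twist": 1.2}], "jaw": -1}}

```text
$.moves[0]: bad value
```

Run:
```python
from h import *
s=monitor.state(); print(s["t"],np.round(s["joints"],2),np.round(s["tool_pos"],3),np.round(s["eef_rot"],3)); print(go(640,-40,240,-0.02),go(690,-40,240,0))
```

```text
0.2 [-1.17  0.69 -0.19  1.57  0.16  0.9  -0.22] [0.223 0.583 0.238] [[-0.934  0.358 -0.   ]
 [ 0.358  0.934 -0.001]
 [-0.    -0.001 -1.   ]]
{'xyz': [-612.0, -433.1, -1.3], 'twist': np.float64(1.225), 'j7': np.float64(-0.22)} {'xyz': [-658.6, -415.2, -1.3], 'twist': np.float64(1.205), 'j7': np.float64(-0.22)}
```

Emit:
{"name": "jog_arm", "arguments": {"moves": [{"x": -42,"y": -27,"z": 0,"twist": 0.14},{"x": -83,"y": -54,"z": 0,"twist": 0.28},{"x": -125,"y": -81,"z": 0,"twist": 0.42},{"x": -166,"y": -108,"z": 0,"twist": 0.56},{"x": -208,"y": -135,"z": 0,"twist": 0.7},{"x": -250,"y": -162,"z": 0,"twist": 0.84},{"x": -291,"y": -190,"z": 0,"twist": 0.98},{"x": -333,"y": -217,"z": 0,"twist": 1.12}], "jaw": -1}}

```text
t: 1.0
tool_pos: [0.4576, 0.2602, 0.2388]
eef_rot: [[-0.08, 0.997, -0.0], [0.997, 0.08, 0.0], [0.0, 0.0, -1.0]]
wrist_force: [0.8, -0.3, 0.5]
grip_width: 0.0881
```

Run:
```python
from h import *
s=monitor.state(); print(s["t"],np.round(s["joints"],2),np.round(s["tool_pos"],3),np.round(s["eef_rot"],3)); print(go(640,-40,240,-0.02),go(690,-40,240,0))
```

```text
1.0 [-0.66  0.56  0.08  1.87 -0.07  0.71 -0.45] [0.458 0.26  0.239] [[-0.08   0.997 -0.   ]
 [ 0.997  0.08   0.   ]
 [ 0.     0.    -1.   ]]
{'xyz': [-313.8, 157.9, -1.3], 'twist': np.float64(0.1), 'j7': np.float64(-0.45)} {'xyz': [-317.8, 207.8, -1.3], 'twist': np.float64(0.08), 'j7': np.float64(-0.45)}
```

Emit:
{"name": "jog_arm", "arguments": {"moves": [{"x": -40,"y": 26,"z": 0,"twist": 0.05},{"x": -80,"y": 52,"z": 0,"twist": 0.09},{"x": -120,"y": 78,"z": 0,"twist": 0.09},{"x": -160,"y": 104,"z": 0,"twist": 0.09},{"x": -200,"y": 130,"z": 0,"twist": 0.09},{"x": -240,"y": 156,"z": 0,"twist": 0.09},{"x": -280,"y": 182,"z": 0,"twist": 0.09},{"x": -308,"y": 202,"z": 0,"twist": 0.09}]}}

```text
t: 1.8
tool_pos: [0.6854, -0.0319, 0.2385]
eef_rot: [[0.008, 1.0, 0.0], [1.0, -0.008, -0.002], [-0.002, 0.0, -1.0]]
wrist_force: [-0.9, 0.3, -0.4]
grip_width: 0.0882
```

Run:
```python
from h import *
s=monitor.state(); print(np.round(s["joints"],2),np.round(s["tool_pos"],3))
im,p=grab("wrist","w1")
```

```text
[-0.06  0.78  0.08  1.37 -0.06  1.    0.02] [ 0.685 -0.032  0.238]
```

View pics/w1.png

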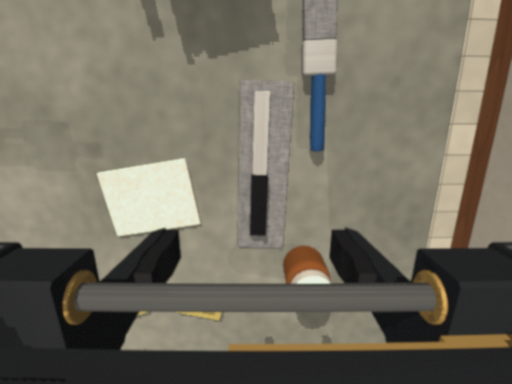

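Bar tip at (262,91), handle end at (258,235), pad corners at about (240,81), (293,82), (284,247) and (238,247). Board on the left. Now the numbers.

Run:
```python
from h import *
im=cv2.imread("pics/w1.png"); p=eyes.camera_params("wrist")
sub=np.zeros_like(im)+128; sub[75:245,225:300]=im[75:245,225:300]
for c in blobs(sub,[0,0,0],[180,255,45],300): print("handle",c.mean(0),*rect(p,c,.018))
g=np.zeros_like(im); g[84:176,246:278]=im[84:176,246:278]
for c in blobs(g,[0,0,165],[180,60,255],300): print("blade",c.mean(0),*rect(p,c,.010))
b=np.zeros_like(im); b[150:240,90:210]=im[150:240,90:210]
for c in blobs(b,[20,5,190],[90,60,255],300): print("board",c.mean(0),*rect(p,c,.006))
print("pad",cast(p,[(240,81),(293,82),(284,247),(238,247)],.004)*1000)
```

```text
handle [258.4028777  204.81294964] [694.82702637 -95.6210022 ] (87.6006851196289, 20.52602767944336) 1.5292250479690321
blade [260.43915344 131.34391534] [698.2722168    4.72589493] (109.49801635742188, 20.293292999267578) 1.519213027008934
board [149.5239726  196.56849315] [535.87567139 -86.26742554] (129.4845733642578, 100.12884521484375) 0.14540483380328667
pad [[ 672.69954764   70.90699015    4.        ]
 [ 741.16177449   68.87647141    4.        ]
 [ 733.78693318 -168.61544772    4.        ]
 [ 662.77862322 -167.57650609    4.        ]]
```

```bash
cat >> h.py <<'E'
def win(im,r0,r1,c0,c1,fill):
    o=np.zeros_like(im)+fill; o[r0:r1,c0:c1]=im[r0:r1,c0:c1]; return o
E
python3 - <<'E'
from h import *
print(np.round(monitor.state()["tool_pos"],4))
im,p=grab("wrist","w2")
print(np.round(monitor.state()["tool_pos"],4), np.round(p["eye"],4))
for c in blobs(win(im,75,245,225,300,128),[0,0,0],[180,255,45],300): print("handle",c.mean(0),*rect(p,c,.018))
for c in blobs(win(im,84,176,246,278,0),[0,0,165],[180,60,255],300): print("blade",c.mean(0),*rect(p,c,.010))
for c in blobs(win(im,150,240,90,210,0),[20,5,190],[90,60,255],300): print("board",c.mean(0),*rect(p,c,.006))
it,pt=grab("top")
for c in blobs(win(it,150,260,240,335,128),[0,0,0],[180,255,55],60): print("top handle",c.mean(0),*rect(pt,c,.018))
for c in blobs(it,[20,5,200],[90,60,255],500): print("top board",c.mean(0),*rect(pt,c,.006))
i,ps=grab("scene","scene1")
for c in blobs(i,[20,5,170],[90,60,255],500): print("scene board",c.mean(0),*rect(ps,c,.006))
for n,q in(("top",pt),("scene",ps),("wrist",p)): print(n,pix(q,np.array([*(monitor.state()["tool_pos"])])))
E
```

```text
[ 0.6882 -0.038   0.2383]
[ 0.6863 -0.035   0.2381] [0.6903 0.0378 0.3857]
handle [256.16901408 200.03521127] [691.94995117 -88.10411835] (86.28134155273438, 20.826196670532227) 1.5515157062929954
blade [257.48167539 126.27225131] [694.51586914  11.80881882] (109.10559844970703, 19.31063461303711) 1.5344530995049668
board [146.65084746 192.46440678] [532.36541748 -79.9814682 ] (129.67652893066406, 99.9401626586914) 0.15178706606614795
top handle [300.52314165 216.68443198] [593.0090332  -51.92165375] (350.7576904296875, 224.813720703125) -0.00215369837354708
scene board [212.86131387 215.84671533] [529.25286865 -79.53944397] (131.66802978515625, 101.35414123535156) 0.15507408928633504
top [[295.45008845 151.37845976]]
scene [[258.83870032 190.28153307]]
wrist [[244.81864861 226.3267758 ]]
```

Run:
```python
from h import *
print(go(692.8,-58,60,-0.026), np.round(monitor.state()["tool_pos"],4))
```

```text
{'xyz': [-29.8, 9.1, 178.0], 'twist': np.float64(0.02), 'j7': np.float64(0.02)} [ 0.6841 -0.0283  0.238 ]
```

Emit:
{"name": "jog_arm", "arguments": {"moves": [{"x": -10,"y": 3,"z": 40,"twist": 0.02},{"x": -20,"y": 6,"z": 80,"twist": 0.02},{"x": -28,"y": 9,"z": 120,"twist": 0.02},{"x": -28,"y": 9,"z": 150,"twist": 0.02},{"x": -28,"y": 9,"z": 150,"twist": 0.02},{"x": -28,"y": 9,"z": 150,"twist": 0.02},{"x": -28,"y": 9,"z": 150,"twist": 0.02},{"x": -28,"y": 9,"z": 150,"twist": 0.02}]}}

```text
t: 2.8
tool_pos: [0.6946, -0.0553, 0.0912]
eef_rot: [[0.024, 1.0, 0.004], [1.0, -0.024, 0.0], [0.0, 0.004, -1.0]]
wrist_force: [-0.3, 0.1, 0.3]
grip_width: 0.0877
```

Run:
```python
from h import *
print(go(692.8,-58,6,-0.026), np.round(monitor.state()["tool_pos"],4))
im,p=grab("wrist","w3")
print(go(692.8,-58,6,-0.026), np.round(monitor.state()["tool_pos"],4))
for uv in pix(p,[[.6928,-.058,.018],[.6934,-.0331,.004],[.6956,.0669,.01],[.6908,-.1331,.018]]): cv2.circle(im,tuple(int(v) for v in uv),3,(0,0,255),-1)
cv2.imwrite("pics/w3m.png",im)
```

```text
{'xyz': [-2.8, -2.1, 85.1], 'twist': np.float64(0.002), 'j7': np.float64(0.05)} [ 0.6946 -0.0553  0.0912]
{'xyz': [-2.6, -1.8, 84.8], 'twist': np.float64(0.002), 'j7': np.float64(0.05)} [ 0.6944 -0.0554  0.0908]
```

View pics/w3m.png

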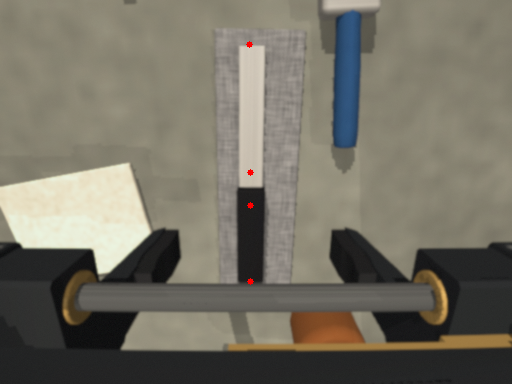

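The projected points sit on the bar's centre line. Descending and gripping.

Emit:
{"name": "jog_arm", "arguments": {"moves": [{"x": -3,"y": -2,"z": 30,"twist": 0},{"x": -3,"y": -2,"z": 55,"twist": 0},{"x": -3,"y": -2,"z": 75,"twist": 0},{"x": -3,"y": -2,"z": 84,"twist": 0},{"x": -3,"y": -2,"z": 84,"twist": 0},{"x": -3,"y": -2,"z": 84,"twist": 0}]}}

```text
t: 3.45
tool_pos: [0.692, -0.0588, 0.0056]
eef_rot: [[0.025, 1.0, 0.002], [1.0, -0.025, -0.0], [-0.0, 0.002, -1.0]]
wrist_force: [-0.0, 0.2, 0.7]
grip_width: 0.0884
```

Emit:
{"name": "jog_arm", "arguments": {"moves": [{"x": 0,"y": 0,"z": 0,"twist": 0},{"x": 0,"y": 0,"z": 0,"twist": 0},{"x": 0,"y": 0,"z": 0,"twist": 0},{"x": 0,"y": 0,"z": 0,"twist": 0},{"x": 0,"y": 0,"z": 0,"twist": 0},{"x": 0,"y": 0,"z": 0,"twist": 0},{"x": 0,"y": 0,"z": 0,"twist": 0},{"x": 0,"y": 0,"z": 0,"twist": 0}], "jaw": 1, "newtons": 40}}

```text
t: 4.25
tool_pos: [0.6911, -0.0588, 0.0047]
eef_rot: [[0.025, 1.0, -0.0], [1.0, -0.025, 0.0], [0.0, -0.0, -1.0]]
wrist_force: [0.5, 0.1, 1.0]
grip_width: 0.0264
```

Emit:
{"name": "jog_arm", "arguments": {"moves": [{"x": 0,"y": 0,"z": -15,"twist": 0},{"x": 0,"y": 0,"z": -50,"twist": 0},{"x": 0,"y": 0,"z": -95,"twist": 0},{"x": 0,"y": 0,"z": -140,"twist": 0},{"x": 0,"y": 0,"z": -180,"twist": 0},{"x": 0,"y": 0,"z": -200,"twist": 0},{"x": 0,"y": 0,"z": -200,"twist": 0}]}}

```text
t: 4.95
tool_pos: [0.6932, -0.0591, 0.2093]
eef_rot: [[0.025, 1.0, 0.008], [1.0, -0.025, -0.0], [-0.0, 0.008, -1.0]]
wrist_force: [1.1, 0.0, -2.9]
grip_width: 0.0238
```

Run:
```python
from h import *
print(go(390,190,205,np.pi/2+.2), go(390,190,205,-np.pi/2+.2),np.round(monitor.state()["tool_pos"],4), monitor.state()["grip_width"],monitor.state()["joints"])
```

```text
{'xyz': [241.4, -309.4, 1.9], 'twist': np.float64(1.346), 'j7': np.float64(0.05)} {'xyz': [241.4, -309.4, 1.9], 'twist': np.float64(1.346), 'j7': np.float64(0.05)} [ 0.6932 -0.0591  0.2093] 0.023776566910092157 [-0.01653759  0.81603874  0.07225676  1.37197045 -0.06460692  0.94809474
  0.04514725]
```

Emit:
{"name": "jog_arm", "arguments": {"moves": [{"x": 32,"y": -35,"z": 0,"twist": 0.14},{"x": 64,"y": -70,"z": 0,"twist": 0.28},{"x": 97,"y": -105,"z": 0,"twist": 0.42},{"x": 129,"y": -140,"z": 0,"twist": 0.56},{"x": 161,"y": -175,"z": 0,"twist": 0.7},{"x": 193,"y": -210,"z": 0,"twist": 0.84},{"x": 226,"y": -245,"z": 0,"twist": 0.98},{"x": 258,"y": -280,"z": 0,"twist": 1.12}]}}

```text
t: 5.75
tool_pos: [0.4151, 0.2068, 0.2038]
eef_rot: [[0.913, 0.408, -0.002], [0.408, -0.913, -0.001], [-0.002, 0.0, -1.0]]
wrist_force: [0.3, 1.6, -2.4]
grip_width: 0.0232
```

Emit:
{"name": "jog_arm", "arguments": {"moves": [{"x": 0,"y": 0,"z": 0,"twist": 0.1},{"x": 0,"y": 0,"z": 0,"twist": 0.2},{"x": 0,"y": 0,"z": 0,"twist": 0.2},{"x": 0,"y": 0,"z": 0,"twist": 0.2},{"x": 0,"y": 0,"z": 0,"twist": 0.2},{"x": 0,"y": 0,"z": 0,"twist": 0.2},{"x": 0,"y": 0,"z": 0,"twist": 0.2}]}}

```text
t: 6.45
tool_pos: [0.4178, 0.2058, 0.2047]
eef_rot: [[0.975, 0.224, -0.0], [0.224, -0.975, 0.0], [-0.0, -0.0, -1.0]]
wrist_force: [0.0, -0.5, -2.7]
grip_width: 0.0237
```

Run:
```python
from h import *
im,p=grab("wrist","w4"); s=monitor.state()
print(np.round(s["joints"],2),np.round(s["tool_pos"],4),s["wrist_force"],np.arctan2(s["eef_rot"][1][1],s["eef_rot"][0][1]))
```

```text
[-0.86  0.59  0.49  2.09 -0.51  0.57 -1.36] [0.4177 0.2059 0.2047] [-0.23072628 -0.0543747  -3.20686469] -1.34508824312854
```

View pics/w4.png

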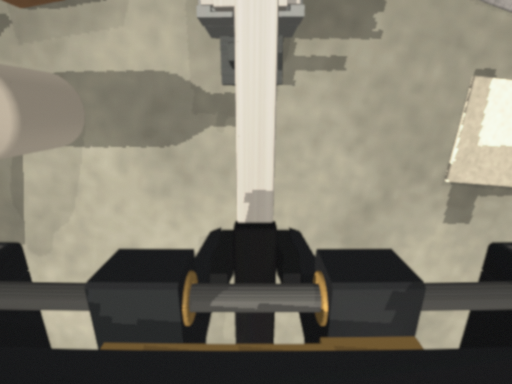

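The blade hides the jig, whose end shows at (250,15). Moving sideways to see the jig beside the bar.

Emit:
{"name": "jog_arm", "arguments": {"moves": [{"x": 30,"y": 30,"z": 0,"twist": 0},{"x": 60,"y": 60,"z": 0,"twist": 0},{"x": 90,"y": 90,"z": 0,"twist": 0},{"x": 90,"y": 100,"z": 0,"twist": 0},{"x": 90,"y": 100,"z": 0,"twist": 0},{"x": 90,"y": 100,"z": 0,"twist": 0},{"x": 90,"y": 100,"z": 0,"twist": 0},{"x": 90,"y": 100,"z": 0,"twist": 0}]}}

```text
t: 7.3
tool_pos: [0.5267, 0.1303, 0.2046]
eef_rot: [[0.974, 0.226, -0.001], [0.226, -0.974, 0.001], [-0.001, -0.001, -1.0]]
wrist_force: [-0.1, 0.1, -2.0]
grip_width: 0.0237
```

Run:
```python
from h import *
im,p=grab("wrist","w5"); s=monitor.state()
print(np.round(s["tool_pos"],4),np.arctan2(s["eef_rot"][1][1],s["eef_rot"][0][1]))
import json; json.dump({k:np.array(v).tolist() for k,v in p.items()},open("p5.json","w"))
cv2.imwrite("pics/w5c.png",cv2.resize(im[:230,60:340],None,fx=2.6,fy=2.6,interpolation=cv2.INTER_CUBIC))
```

```text
[0.527  0.13   0.2047] -1.3429711123657593
```

View pics/w5c.png

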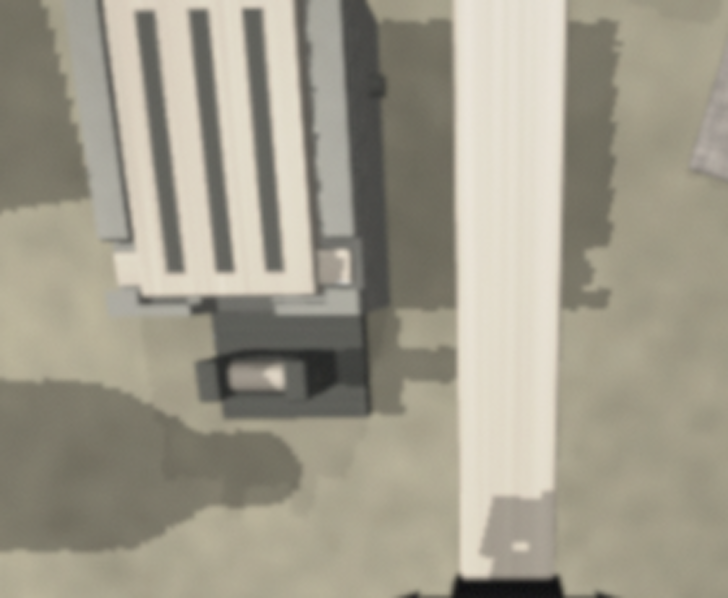

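Run:
```python
from h import *
import json; p=json.load(open("p5.json"))
f=lambda a:np.array(a)/2.6+[60,0]
C=lambda a,z:cast(p,f(np.array(a,float)),z)[:,:2]*1000
L=[([103,0],[141,294]),([296,0],[317,292]),([137,10],[165,272]),([190,10],[215,272]),([245,10],[274,272]),([157,10],[185,272]),([210,10],[235,272]),([264,10],[293,272])]
for a,b in L:
    q=C([a,b],.08); d=q[0]-q[1]; print(np.round(q[1],1),round(float(np.arctan2(d[1],d[0])),3))
q=C([[142,296],[317,293]],.08); d=q[0]-q[1]; print("edge",q,np.linalg.norm(d),np.arctan2(d[1],d[0])-np.pi/2, q.mean(0))
print("ridge",C([[228,375],[288,378],[258,377]],.054))
print("cheeks outer",C([[197,380],[335,378]],.066), "inner",C([[228,380],[303,378]],.066))
```

```text
[568.  277.4] 0.229
[583.1 214. ] 0.233
[577.7 269.4] 0.215
[581.8 251.4] 0.221
[586.5 230.3] 0.259
[579.3 262.2] 0.222
[583.4 244.3] 0.229
[588.1 223.6] 0.266
edge [[567.36322897 276.93841873]
 [582.72981727 213.89676587]] 64.88745665214896 0.23909049131891758 [575.04652312 245.4175923 ]
ridge [[540.234193   251.3905206 ]
 [544.60117085 226.82265353]
 [542.21145499 239.07165809]]
cheeks outer [[537.94588909 259.11922963]
 [551.11036277 205.31907338]] inner [[540.73086948 246.95038303]
 [548.24453308 217.76359785]]
```

Run:
```python
from h import *
p=eyes.camera_params("top"); print(cast(p,[(108,243)],.17), cast(p,[(120,245)],.08))
print(go(436.3,212.2,100,.235-np.pi/2))
```

```text
[[0.4306799  0.46580097 0.17      ]] [[0.43540081 0.46270486 0.08      ]]
{'xyz': [-69.7, -100.4, 104.8], 'twist': np.float64(-0.007), 'j7': np.float64(-1.2)}
```

Emit:
{"name": "jog_arm", "arguments": {"moves": [{"x": -25,"y": -35,"z": 0,"twist": -0.007},{"x": -50,"y": -70,"z": 0,"twist": -0.007},{"x": -70,"y": -100,"z": 20,"twist": -0.007},{"x": -70,"y": -100,"z": 60,"twist": -0.007},{"x": -70,"y": -100,"z": 100,"twist": -0.007},{"x": -70,"y": -100,"z": 105,"twist": -0.007},{"x": -70,"y": -100,"z": 105,"twist": -0.007},{"x": -70,"y": -100,"z": 105,"twist": -0.007}]}}

```text
t: 8.15
tool_pos: [0.4383, 0.2107, 0.1011]
eef_rot: [[0.973, 0.23, 0.002], [0.23, -0.973, 0.001], [0.003, -0.0, -1.0]]
wrist_force: [-0.2, 0.2, -2.6]
grip_width: 0.0236
```

Run:
```python
from h import *
im,p=grab("wrist","w6"); print(go(436.3,212.2,58,.235-np.pi/2), monitor.state()["tool_pos"])
e=np.array([575,245.4]); d=np.array([np.cos(.235),np.sin(.235)]); n=np.array([-d[1],d[0]])
P=[[*(e+a*d+b*n),z] for a,b,z in [(0,32,80),(0,-32,80),(-33,13,66),(-33,-13,66),(0,0,66)]]
im=cv2.resize(im,None,fx=1.5,fy=1.5)
for uv in pix(p,np.array(P)/1000): cv2.circle(im,tuple(int(v*1.5) for v in uv),3,(0,0,255),-1)
tip=np.array(monitor.state()["tool_pos"])[:2]*1000+125.7*d
for uv in pix(p,np.array([[*(tip+b*n),105.] for b in(10,-10)])/1000): cv2.circle(im,tuple(int(v*1.5) for v in uv),3,(255,0,0),-1)
cv2.imwrite("pics/w6m.png",im[:330])
```

```text
{'xyz': [-1.9, -1.9, 43.3], 'twist': np.float64(-0.003), 'j7': np.float64(-1.23)} [0.43846051 0.21078959 0.10133264]
```

View pics/w6m.png

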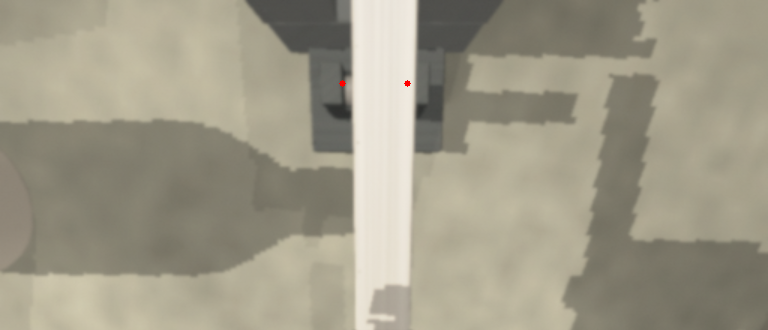

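The saddle is centred at col 375, the blade at col 384. Allowing for height, the bar should go about 3 mm left. Correcting and looking from lower.

Emit:
{"name": "jog_arm", "arguments": {"moves": [{"x": -2,"y": -3,"z": 10,"twist": -0.003},{"x": -2,"y": -3,"z": 25,"twist": -0.003},{"x": -2,"y": -3,"z": 25,"twist": -0.003},{"x": -2,"y": -3,"z": 25,"twist": -0.003},{"x": -2,"y": -3,"z": 25,"twist": -0.003},{"x": -2,"y": -3,"z": 25,"twist": -0.003}]}}

```text
t: 8.8
tool_pos: [0.4349, 0.2132, 0.0752]
eef_rot: [[0.972, 0.234, 0.001], [0.234, -0.972, 0.0], [0.001, -0.0, -1.0]]
wrist_force: [0.8, -0.3, -3.2]
grip_width: 0.0237
```

Run:
```python
from h import *
im,p=grab("wrist","w7"); print(go(436.3,212.2,58,.235-np.pi/2), monitor.state()["tool_pos"])
cv2.imwrite("pics/w7c.png",cv2.resize(im[0:150,180:340],None,fx=4,fy=4,interpolation=cv2.INTER_CUBIC))
```

```text
{'xyz': [1.2, 1.3, 17.2], 'twist': np.float64(0.001), 'j7': np.float64(-1.21)} [0.43479417 0.21318313 0.07516625]
```

View pics/w7c.png

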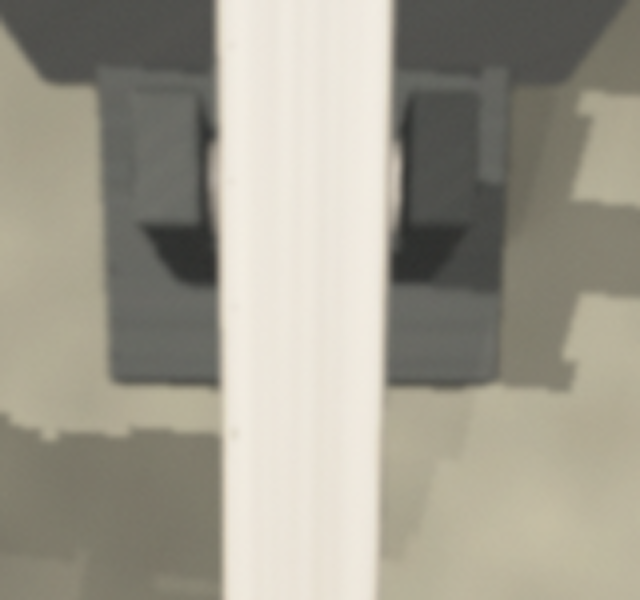

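The blade (217–392) is centred between the cheeks (200/410). Lower it and slide it in.

Emit:
{"name": "jog_arm", "arguments": {"moves": [{"x": 0,"y": 0,"z": 8,"twist": 0},{"x": 0,"y": 0,"z": 17,"twist": 0},{"x": 0,"y": 0,"z": 17,"twist": 0},{"x": 0,"y": 0,"z": 17,"twist": 0},{"x": 0,"y": 0,"z": 17,"twist": 0},{"x": 0,"y": 0,"z": 17,"twist": 0}]}}

```text
t: 9.45
tool_pos: [0.4346, 0.2131, 0.0578]
eef_rot: [[0.972, 0.234, 0.0], [0.234, -0.972, 0.0], [0.0, -0.0, -1.0]]
wrist_force: [0.0, -0.2, -2.9]
grip_width: 0.0235
```

Emit:
{"name": "jog_arm", "arguments": {"moves": [{"x": 6,"y": 0,"z": 0,"twist": 0},{"x": 12,"y": 0,"z": 0,"twist": 0},{"x": 18,"y": 0,"z": 0,"twist": 0},{"x": 24,"y": 0,"z": 0,"twist": 0},{"x": 29,"y": 0,"z": 0,"twist": 0},{"x": 32,"y": 0,"z": 0,"twist": 0},{"x": 32,"y": 0,"z": 0,"twist": 0},{"x": 32,"y": 0,"z": 0,"twist": 0}]}}

```text
t: 10.25
tool_pos: [0.4653, 0.2205, 0.0576]
eef_rot: [[0.972, 0.234, -0.001], [0.234, -0.972, -0.0], [-0.001, -0.0, -1.0]]
wrist_force: [0.2, 0.0, -2.4]
grip_width: 0.0234
```

Run:
```python
from h import *
im,p=grab("wrist","w8"); s=monitor.state(); print(s["tool_pos"],s["wrist_force"])
im=cv2.resize(im,None,fx=1.3,fy=1.3)
d=np.array([np.cos(.235),np.sin(.235)]);n=np.array([-d[1],d[0]])
cv2.imwrite("pics/w8c.png",im[:320])
```

```text
[0.46521266 0.22042797 0.05767543] [-0.55895439 -0.13451578 -3.64149184]
```

View pics/w8c.png

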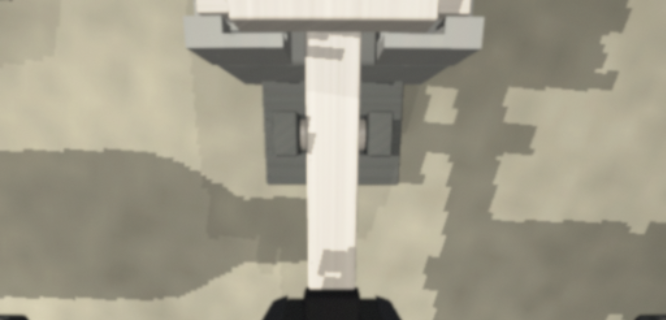

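Emit:
{"name": "jog_arm", "arguments": {"moves": [{"x": 0,"y": 0,"z": 2,"twist": 0},{"x": 0,"y": 0,"z": 3,"twist": 0},{"x": 0,"y": 0,"z": 3,"twist": 0},{"x": 0,"y": 0,"z": 3,"twist": 0}]}}

```text
t: 10.7
tool_pos: [0.4653, 0.2205, 0.0548]
eef_rot: [[0.972, 0.234, -0.0], [0.234, -0.972, 0.0], [-0.0, -0.0, -1.0]]
wrist_force: [-2.3, -0.2, 0.4]
grip_width: 0.0237
```

Emit:
{"name": "jog_arm", "arguments": {"moves": [{"x": 0,"y": 0,"z": 0,"twist": 0},{"x": 0,"y": 0,"z": 0,"twist": 0},{"x": 0,"y": 0,"z": 0,"twist": 0},{"x": 0,"y": 0,"z": 0,"twist": 0},{"x": 0,"y": 0,"z": 0,"twist": 0},{"x": 0,"y": 0,"z": 0,"twist": 0},{"x": 0,"y": 0,"z": 0,"twist": 0},{"x": 0,"y": 0,"z": 0,"twist": 0}], "jaw": 0.2}}

```text
t: 11.5
tool_pos: [0.4656, 0.2206, 0.0547]
eef_rot: [[0.972, 0.234, -0.0], [0.234, -0.972, 0.0], [0.0, -0.0, -1.0]]
wrist_force: [0.5, 0.4, -0.4]
grip_width: 0.0352
```

Emit:
{"name": "jog_arm", "arguments": {"moves": [{"x": 0,"y": 0,"z": -20,"twist": 0},{"x": 0,"y": 0,"z": -50,"twist": 0},{"x": 0,"y": 0,"z": -80,"twist": 0},{"x": 0,"y": 0,"z": -80,"twist": 0},{"x": 0,"y": 0,"z": -80,"twist": 0},{"x": 0,"y": 0,"z": -80,"twist": 0}]}}

```text
t: 12.1
tool_pos: [0.4649, 0.2205, 0.1339]
eef_rot: [[0.972, 0.234, -0.002], [0.234, -0.972, -0.0], [-0.002, -0.0, -1.0]]
wrist_force: [-0.0, 0.1, 0.0]
grip_width: 0.035
```

Run:
```python
from h import *
im,p=grab("wrist","w9"); s=monitor.state(); print(s["tool_pos"],s["wrist_force"],s["grip_width"])
cv2.imwrite("pics/w9c.png",im)
```

```text
[0.46481763 0.22038352 0.13371829] [-0.73201722 -0.72648197  0.15344232] 0.035090137608038245
```

View pics/w9c.png

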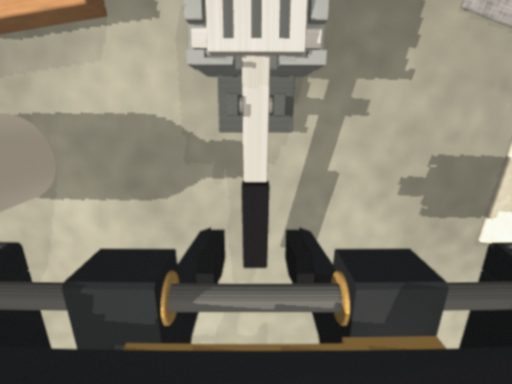

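The bar rests straight in the saddle, handle end at (255,267), plate edge at row 53. Close the fingers and press the handle end.

Emit:
{"name": "jog_arm", "arguments": {"moves": [{"x": -30,"y": 0,"z": 0,"twist": 0},{"x": -61,"y": 0,"z": 0,"twist": 0},{"x": -61,"y": 0,"z": 0,"twist": 0},{"x": -61,"y": 0,"z": 30,"twist": 0},{"x": -61,"y": 0,"z": 60,"twist": 0},{"x": -61,"y": 0,"z": 65,"twist": 0},{"x": -61,"y": 0,"z": 65,"twist": 0},{"x": -61,"y": 0,"z": 65,"twist": 0}], "jaw": 1}}

```text
t: 12.95
tool_pos: [0.4069, 0.2062, 0.0702]
eef_rot: [[0.972, 0.233, 0.001], [0.233, -0.972, 0.0], [0.001, 0.0, -1.0]]
wrist_force: [-0.5, 0.6, 1.1]
grip_width: 0.0008
```

Run:
```python
from h import *
s=monitor.state(); print(s["tool_pos"],s["wrist_force"],s["grip_width"],np.round(s["joints"],2))
```

```text
[0.40688628 0.20622512 0.07015336] [-0.46558665  0.58205375  1.08490866] 0.0008054460565994239 [-0.66  0.82  0.15  2.2  -0.72  0.17 -1.18]
```

Emit:
{"name": "jog_arm", "arguments": {"moves": [{"x": 0,"y": 0,"z": 6,"twist": 0},{"x": 0,"y": 0,"z": 12,"twist": 0},{"x": 0,"y": 0,"z": 18,"twist": 0},{"x": 0,"y": 0,"z": 22,"twist": 0},{"x": 0,"y": 0,"z": 26,"twist": 0},{"x": 0,"y": 0,"z": 30,"twist": 0},{"x": 0,"y": 0,"z": 30,"twist": 0},{"x": 0,"y": 0,"z": 30,"twist": 0}]}}

```text
t: 13.75
tool_pos: [0.4069, 0.2064, 0.0399]
eef_rot: [[0.972, 0.233, 0.001], [0.233, -0.972, 0.001], [0.001, -0.0, -1.0]]
wrist_force: [-0.1, -0.7, 5.6]
grip_width: 0.0004
```

Run:
```python
from h import *
s=monitor.state(); print(s["tool_pos"],s["wrist_force"],np.round(s["joints"],2))
```

```text
[0.40687578 0.20641286 0.03993403] [-0.12671482 -0.65147803  5.61461984] [-0.61  0.87  0.07  2.21 -0.75  0.08 -1.16]
```

Joint 6 is close to its limit here (0.08). I'll press 25 mm further forward on the handle instead.

Emit:
{"name": "jog_arm", "arguments": {"moves": [{"x": 0,"y": 0,"z": -20,"twist": 0},{"x": 0,"y": 0,"z": -30,"twist": 0},{"x": 15,"y": 0,"z": -30,"twist": 0},{"x": 27,"y": 0,"z": -30,"twist": 0},{"x": 27,"y": 0,"z": -20,"twist": 0},{"x": 27,"y": 0,"z": -10,"twist": 0},{"x": 27,"y": 0,"z": -5,"twist": 0},{"x": 27,"y": 0,"z": 0,"twist": 0}]}}

```text
t: 14.55
tool_pos: [0.4324, 0.2125, 0.0395]
eef_rot: [[0.972, 0.233, 0.0], [0.233, -0.972, 0.001], [0.0, -0.0, -1.0]]
wrist_force: [0.7, 0.1, 11.1]
grip_width: 0.0006
```

Emit:
{"name": "jog_arm", "arguments": {"moves": [{"x": 0,"y": 0,"z": 2,"twist": 0},{"x": 0,"y": 0,"z": 4,"twist": 0},{"x": 0,"y": 0,"z": 6,"twist": 0},{"x": 0,"y": 0,"z": 8,"twist": 0},{"x": 0,"y": 0,"z": 9,"twist": 0},{"x": 0,"y": 0,"z": 10,"twist": 0},{"x": 0,"y": 0,"z": 10,"twist": 0},{"x": 0,"y": 0,"z": 10,"twist": 0}]}}

```text
t: 15.35
tool_pos: [0.4321, 0.2124, 0.0301]
eef_rot: [[0.972, 0.234, -0.001], [0.234, -0.972, 0.0], [-0.001, -0.0, -1.0]]
wrist_force: [-1.6, -1.4, 4.8]
grip_width: 0.0006
```

Run:
```python
from h import *
s=monitor.state(); print(s["tool_pos"],s["wrist_force"],np.round(s["joints"],2))
```

```text
[0.43206499 0.21243188 0.03007152] [-1.60154277 -1.37736765  4.75977108] [-0.63  0.91  0.12  2.13 -0.74  0.14 -1.15]
```

Emit:
{"name": "jog_arm", "arguments": {"moves": [{"x": 0,"y": 0,"z": 1.5,"twist": 0},{"x": 0,"y": 0,"z": 3,"twist": 0},{"x": 0,"y": 0,"z": 4,"twist": 0},{"x": 0,"y": 0,"z": 4,"twist": 0},{"x": 0,"y": 0,"z": 4,"twist": 0}]}}

```text
t: 15.85
tool_pos: [0.4322, 0.2125, 0.029]
eef_rot: [[0.972, 0.233, 0.001], [0.233, -0.972, 0.002], [0.002, -0.002, -1.0]]
wrist_force: [-5.5, -1.9, 39.9]
grip_width: 0.0002
```

Run:
```python
from h import *
s=monitor.state(); print(s["tool_pos"],s["wrist_force"])
```

```text
[0.43222894 0.2124559  0.02895922] [-5.49451427 -1.93074428 39.92315697]
```

The handle has bottomed on the bench. Raise and look.

Emit:
{"name": "jog_arm", "arguments": {"moves": [{"x": 0,"y": 0,"z": -6,"twist": 0},{"x": 0,"y": 0,"z": -15,"twist": 0},{"x": 0,"y": 0,"z": -40,"twist": 0},{"x": 0,"y": 0,"z": -80,"twist": 0},{"x": 0,"y": 0,"z": -115,"twist": 0},{"x": 0,"y": 0,"z": -115,"twist": 0},{"x": 0,"y": 0,"z": -115,"twist": 0},{"x": 0,"y": 0,"z": -115,"twist": 0}], "jaw": -0.2}}

```text
t: 16.65
tool_pos: [0.4318, 0.2126, 0.1399]
eef_rot: [[0.972, 0.234, -0.002], [0.234, -0.972, -0.0], [-0.002, 0.0, -1.0]]
wrist_force: [0.4, 0.2, 0.0]
grip_width: 0.0529
```

Run:
```python
from h import *
im,p=grab("wrist","w10"); s=monitor.state(); print(s["tool_pos"],s["wrist_force"],s["grip_width"])
e=np.array([575,245.4]); d=np.array([np.cos(.235),np.sin(.235)]); n=np.array([-d[1],d[0]])
im=cv2.resize(im,None,fx=1.5,fy=1.5,interpolation=cv2.INTER_CUBIC)
for z,c in((80,(0,0,255)),(88,(255,0,0))):
  for uv in pix(p,np.array([[*(e+b*n),z] for b in(32,-32)])/1000): cv2.circle(im,tuple(int(v*1.5) for v in uv),2,c,-1)
cv2.imwrite("pics/w10m.png",im[:420])
```

```text
[0.43175607 0.21244376 0.13967868] [ 0.11664201  0.30488555 -0.70530077] 0.052943281859756955
```

View pics/w10m.png

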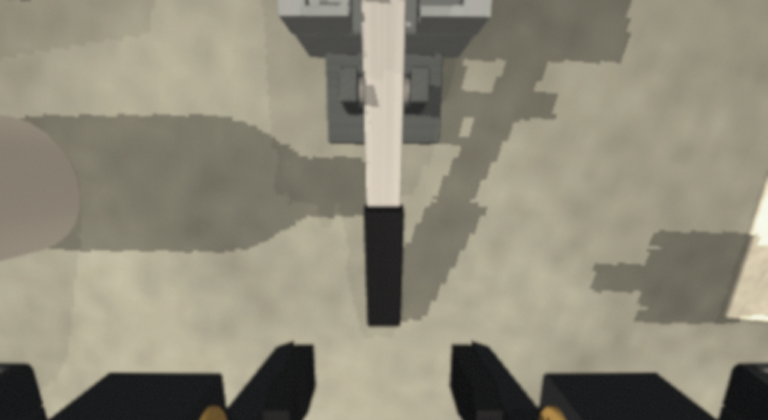

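Bar straight, junction at (384,206), end at (384,325) in the 1.5x picture. Work out the grip point near the balance.

Run:
```python
from h import *
p=eyes.camera_params("wrist")
print(cast(p,[(256,137.5)],.049)*1000,cast(p,[(256,216.5)],.02)*1000)
print(go(463,219.5,29,.235-np.pi/2))
```

```text
[[483.95800418 223.20508328  49.        ]] [[402.41238869 203.30297142  20.        ]]
{'xyz': [32.3, 0.4, 110.6], 'twist': np.float64(0.001), 'j7': np.float64(-1.23)}
```

Emit:
{"name": "jog_arm", "arguments": {"moves": [{"x": 20,"y": 1,"z": 20,"twist": 0},{"x": 36,"y": 1,"z": 50,"twist": 0},{"x": 36,"y": 1,"z": 80,"twist": 0},{"x": 36,"y": 1,"z": 100,"twist": 0},{"x": 36,"y": 1,"z": 110,"twist": 0},{"x": 36,"y": 1,"z": 110,"twist": 0},{"x": 36,"y": 1,"z": 110,"twist": 0},{"x": 36,"y": 1,"z": 110,"twist": 0}]}}

```text
t: 17.5
tool_pos: [0.4683, 0.2202, 0.0316]
eef_rot: [[0.972, 0.234, 0.001], [0.234, -0.972, 0.001], [0.001, -0.0, -1.0]]
wrist_force: [-0.6, 0.4, 0.5]
grip_width: 0.0529
```

Emit:
{"name": "jog_arm", "arguments": {"moves": [{"x": 0,"y": 0,"z": 0,"twist": 0},{"x": 0,"y": 0,"z": 0,"twist": 0},{"x": 0,"y": 0,"z": 0,"twist": 0},{"x": 0,"y": 0,"z": 0,"twist": 0},{"x": 0,"y": 0,"z": 0,"twist": 0},{"x": 0,"y": 0,"z": 0,"twist": 0},{"x": 0,"y": 0,"z": 0,"twist": 0}], "jaw": 1, "newtons": 40}}

```text
t: 18.2
tool_pos: [0.4678, 0.2202, 0.0309]
eef_rot: [[0.972, 0.234, 0.0], [0.234, -0.972, 0.0], [0.0, -0.0, -1.0]]
wrist_force: [-0.8, 0.2, 5.0]
grip_width: 0.0237
```

Emit:
{"name": "jog_arm", "arguments": {"moves": [{"x": -6,"y": 0,"z": 0,"twist": 0},{"x": -14,"y": 0,"z": 0,"twist": 0},{"x": -22,"y": 0,"z": 0,"twist": 0},{"x": -30,"y": 0,"z": 0,"twist": 0},{"x": -36,"y": 0,"z": -5,"twist": 0},{"x": -36,"y": 0,"z": -30,"twist": 0},{"x": -36,"y": 0,"z": -70,"twist": 0},{"x": -36,"y": 0,"z": -110,"twist": 0}]}}

```text
t: 19.0
tool_pos: [0.4312, 0.2111, 0.1416]
eef_rot: [[0.972, 0.233, -0.003], [0.233, -0.972, -0.001], [-0.003, -0.0, -1.0]]
wrist_force: [-0.0, 1.0, -3.4]
grip_width: 0.0237
```

Emit:
{"name": "jog_arm", "arguments": {"moves": [{"x": 0,"y": 0,"z": -40,"twist": 0},{"x": 0,"y": 0,"z": -60,"twist": 0},{"x": 0,"y": 0,"z": -60,"twist": 0},{"x": 0,"y": 0,"z": -60,"twist": 0}]}}

```text
t: 19.4
tool_pos: [0.4316, 0.2117, 0.2002]
eef_rot: [[0.972, 0.234, -0.001], [0.234, -0.972, 0.0], [-0.001, -0.001, -1.0]]
wrist_force: [-0.6, 0.1, -3.1]
grip_width: 0.0234
```

Run:
```python
from h import *
s=monitor.state(); print(s["tool_pos"],s["wrist_force"],s["grip_width"],np.round(s["joints"],2))
im,p=grab("wrist","w11"); i2,_=grab("top","top2"); i3,_=grab("scene","scene2")
print(go(702,-56.5,200,-0.026))
```

```text
[0.43162175 0.21173281 0.20018001] [-0.62636897  0.06207005 -3.05072573] 0.023399774387826647 [-0.88  0.63  0.54  2.05 -0.56  0.6  -1.29]
{'xyz': [200.4, 323.5, -1.3], 'twist': np.float64(-1.309), 'j7': np.float64(-1.29)}
```

Emit:
{"name": "jog_arm", "arguments": {"moves": [{"x": 24,"y": 42,"z": 0,"twist": -0.14},{"x": 48,"y": 84,"z": 0,"twist": -0.28},{"x": 72,"y": 126,"z": 0,"twist": -0.42},{"x": 97,"y": 168,"z": 0,"twist": -0.56},{"x": 121,"y": 211,"z": 0,"twist": -0.7},{"x": 145,"y": 253,"z": 0,"twist": -0.84},{"x": 169,"y": 295,"z": 0,"twist": -0.98},{"x": 193,"y": 337,"z": 0,"twist": -1.12}]}}

```text
t: 20.35
tool_pos: [0.6992, -0.0727, 0.1984]
eef_rot: [[0.209, 0.978, -0.003], [0.978, -0.209, 0.002], [0.001, -0.004, -1.0]]
wrist_force: [-0.0, 0.7, -2.6]
grip_width: 0.0235
```

Emit:
{"name": "jog_arm", "arguments": {"moves": [{"x": 0,"y": 0,"z": 40,"twist": -0.1},{"x": 0,"y": 0,"z": 80,"twist": -0.185},{"x": 0,"y": 0,"z": 110,"twist": -0.185},{"x": 0,"y": 0,"z": 130,"twist": -0.185},{"x": 0,"y": 0,"z": 130,"twist": -0.185},{"x": 0,"y": 0,"z": 130,"twist": -0.185},{"x": 0,"y": 0,"z": 130,"twist": -0.185},{"x": 0,"y": 0,"z": 130,"twist": -0.185}]}}

```text
t: 21.15
tool_pos: [0.7002, -0.0711, 0.0722]
eef_rot: [[0.03, 1.0, 0.003], [1.0, -0.03, -0.0], [-0.0, 0.003, -1.0]]
wrist_force: [0.2, 1.0, -2.4]
grip_width: 0.0235
```

Run:
```python
from h import *
s=monitor.state(); print(s["tool_pos"],s["wrist_force"],s["grip_width"])
print(go(698.4,-70.8,28,-.031))
```

```text
[ 0.70021057 -0.07110644  0.07221162] [ 0.223103    1.02060645 -2.40882265] 0.0235133333134383
{'xyz': [0.3, -1.9, 44.2], 'twist': np.float64(0.001), 'j7': np.float64(0.1)}
```

Emit:
{"name": "jog_arm", "arguments": {"moves": [{"x": 0,"y": -2,"z": 20,"twist": 0},{"x": 0,"y": -2,"z": 36,"twist": 0},{"x": 0,"y": -2,"z": 42,"twist": 0},{"x": 0,"y": -2,"z": 44,"twist": 0},{"x": 0,"y": -2,"z": 44,"twist": 0}]}}

```text
t: 21.65
tool_pos: [0.6978, -0.0696, 0.0274]
eef_rot: [[0.029, 1.0, 0.001], [1.0, -0.029, 0.001], [0.001, 0.001, -1.0]]
wrist_force: [0.3, 2.5, 2.3]
grip_width: 0.0236
```

Emit:
{"name": "jog_arm", "arguments": {"moves": [{"x": 0,"y": 0,"z": 2,"twist": 0},{"x": 0,"y": 0,"z": 5,"twist": 0},{"x": 0,"y": 0,"z": 8,"twist": 0},{"x": 0,"y": 0,"z": 11,"twist": 0},{"x": 0,"y": 0,"z": 14,"twist": 0},{"x": 0,"y": 0,"z": 17,"twist": 0},{"x": 0,"y": 0,"z": 20,"twist": 0},{"x": 0,"y": 0,"z": 20,"twist": 0}], "newtons": 5}}

```text
t: 22.45
tool_pos: [0.6969, -0.0712, 0.007]
eef_rot: [[0.03, 1.0, -0.001], [1.0, -0.03, -0.0], [-0.0, -0.001, -1.0]]
wrist_force: [-1.4, -0.5, 1.6]
grip_width: 0.0241
```

Run:
```python
from h import *
s=monitor.state(); print(s["tool_pos"],s["wrist_force"],s["wrist_torque"],s["grip_width"])
```

```text
[ 0.69690838 -0.07118452  0.00703944] [-1.38908362 -0.47156148  1.61813739] [-0.01553816  0.41098472 -0.01701378] 0.024053414831725496
```

Emit:
{"name": "jog_arm", "arguments": {"moves": [{"x": 0,"y": 0,"z": 0,"twist": 0},{"x": 0,"y": 0,"z": 0,"twist": 0},{"x": 0,"y": 0,"z": 0,"twist": 0},{"x": 0,"y": 0,"z": 0,"twist": 0},{"x": 0,"y": 0,"z": 0,"twist": 0},{"x": 0,"y": 0,"z": 0,"twist": 0}], "jaw": -1}}

```text
t: 23.05
tool_pos: [0.6972, -0.0709, 0.0067]
eef_rot: [[0.03, 1.0, 0.0], [1.0, -0.03, 0.0], [0.0, 0.0, -1.0]]
wrist_force: [0.3, -0.6, 0.6]
grip_width: 0.0697
```

Emit:
{"name": "jog_arm", "arguments": {"moves": [{"x": 0,"y": 0,"z": -15,"twist": 0},{"x": 0,"y": 0,"z": -50,"twist": 0},{"x": 0,"y": 0,"z": -100,"twist": 0},{"x": 0,"y": 0,"z": -150,"twist": 0},{"x": 0,"y": 0,"z": -200,"twist": 0},{"x": 0,"y": 0,"z": -200,"twist": 0},{"x": 0,"y": 0,"z": -200,"twist": 0},{"x": 0,"y": 0,"z": -200,"twist": 0}]}}

```text
t: 23.85
tool_pos: [0.6962, -0.0707, 0.206]
eef_rot: [[0.03, 1.0, -0.002], [1.0, -0.03, 0.0], [0.0, -0.002, -1.0]]
wrist_force: [0.3, 0.8, -0.2]
grip_width: 0.0883
```

Run:
```python
from h import *
s=monitor.state(); print(s["tool_pos"],s["grip_width"])
im,p=grab("wrist","w12"); cv2.imwrite("pics/w12.png",im)
for c in blobs(win(im,60,245,225,300,128),[0,0,0],[180,255,45],300): print("handle",c.mean(0),*rect(p,c,.018))
for c in blobs(win(im,50,200,235,285,0),[0,0,165],[180,60,255],300): print("blade",c.mean(0),*rect(p,c,.010))
for c in blobs(win(im,130,260,60,210,0),[20,5,190],[90,60,255],300): print("board",c.mean(0),*rect(p,c,.006))
t,pt=grab("top","top3")
cv2.imwrite("pics/top3c.png",np.vstack([cv2.resize(t[140:260,160:430],None,fx=2.5,fy=2.5,interpolation=cv2.INTER_CUBIC),cv2.resize(im[40:260,60:330],(675,550))[:290]]))
print(go(585,247,200,.235+np.pi/2))
for c in blobs(t,*YEL,60)[1:]: print("yel",c.mean(0),*rect(pt,c,.01))
```

```text
[ 0.6961986  -0.07067299  0.20595607] 0.0883435667859708
handle [255.77848101 194.52531646] [ 697.79846191 -101.17778015] (86.90933990478516, 20.49991226196289) 1.534323137243771
blade [255.46261682 112.        ] [699.66894531  -1.07025146] (108.88838195800781, 18.79612922668457) 1.5477305554356657
board [129.92283951 178.6882716 ] [532.39501953 -80.03375244] (129.48626708984375, 99.32906341552734) 0.15143423051122606
{'xyz': [314.2, -120.4, 5.5], 'twist': np.float64(1.306), 'j7': np.float64(0.09)}
yel [ 41.24528302 345.62264151] [124.41394043 699.82873535] (165.48660278320312, 132.66734313964844) 0.6877575565084099
yel [404.63492063 250.28571429] [ 457.96884155 -383.24822998] (67.3298110961914, 38.245540618896484) 0.17365859276880313
yel [365.58333333 249.42857143] [ 458.12844849 -262.62081909] (86.62667846679688, 55.77229309082031) 0.3433096274397414
yel [328.         225.01282051] [ 529.09735107 -147.24560547] (104.39118957519531, 16.771507263183594) -0.05929301798368767
yel [335.3974359  223.74358974] [ 532.88226318 -170.03193665] (106.98899841308594, 14.368987083435059) -0.06758863162123
yel [303.13071895 222.66013072] [533.08880615 -71.11557007] (118.93562316894531, 93.09693908691406) 1.4893557953958374
yel [270.95522388 220.71641791] [535.63623047  28.76465225] (93.12562561035156, 17.246557235717773) -0.03794791500475708
yel [278.45945946 220.51351351] [539.14324951   5.27783489] (100.06806945800781, 13.743496894836426) -0.03267458973029118
yel [364.18055556 205.91666667] [ 592.75952148 -260.66799927] (77.71705627441406, 46.387210845947266) -0.2174332545673014
```

View pics/top3c.png

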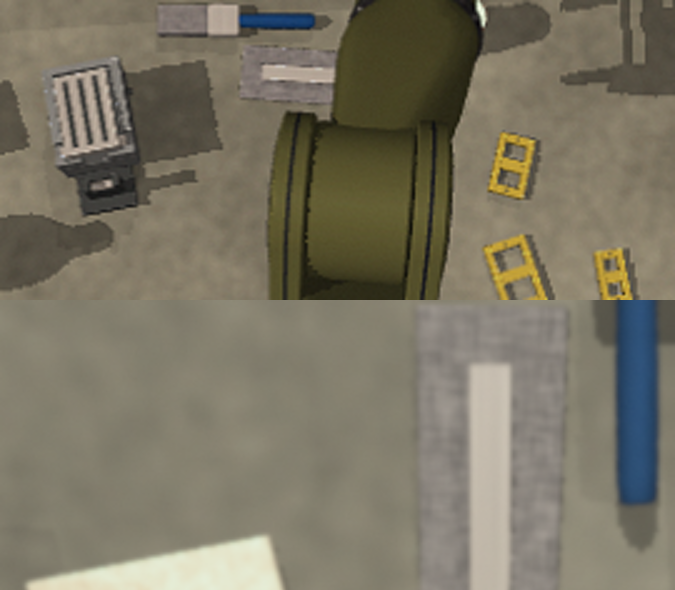

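Bar lies flat along the pad; the measured sizes agree. Now the plate: going above its raised end.

Emit:
{"name": "jog_arm", "arguments": {"moves": [{"x": 40,"y": -14,"z": 0,"twist": 0.14},{"x": 79,"y": -29,"z": 0,"twist": 0.28},{"x": 119,"y": -43,"z": 0,"twist": 0.42},{"x": 158,"y": -57,"z": 0,"twist": 0.56},{"x": 198,"y": -71,"z": 0,"twist": 0.7},{"x": 238,"y": -86,"z": 0,"twist": 0.84},{"x": 277,"y": -100,"z": 0,"twist": 0.98},{"x": 317,"y": -114,"z": 0,"twist": 1.12}]}}

```text
t: 24.75
tool_pos: [0.5913, 0.2506, 0.2054]
eef_rot: [[0.915, 0.403, -0.002], [0.403, -0.915, -0.001], [-0.002, 0.0, -1.0]]
wrist_force: [0.6, -0.3, -0.2]
grip_width: 0.0882
```

Emit:
{"name": "jog_arm", "arguments": {"moves": [{"x": 0,"y": 0,"z": 10,"twist": 0.1},{"x": 0,"y": 0,"z": 40,"twist": 0.186},{"x": 0,"y": 0,"z": 70,"twist": 0.186},{"x": 0,"y": 0,"z": 85,"twist": 0.186},{"x": 0,"y": 0,"z": 85,"twist": 0.186},{"x": 0,"y": 0,"z": 85,"twist": 0.186},{"x": 0,"y": 0,"z": 85,"twist": 0.186},{"x": 0,"y": 0,"z": 85,"twist": 0.186}]}}

```text
t: 25.55
tool_pos: [0.5937, 0.2495, 0.1231]
eef_rot: [[0.973, 0.233, 0.002], [0.233, -0.973, 0.001], [0.002, -0.0, -1.0]]
wrist_force: [-0.5, -0.1, 0.9]
grip_width: 0.088
```

Run:
```python
from h import *
s=monitor.state(); print(s["tool_pos"],s["grip_width"],np.round(s["joints"],2))
im,p=grab("wrist","w13")
print(go(591.6,249.4,79,.235+np.pi/2))
```

```text
[0.59367047 0.24948937 0.123124  ] 0.08801614825854226 [-0.71  0.91  0.47  1.62 -0.55  0.74 -1.32]
{'xyz': [-2.0, -0.3, 43.9], 'twist': np.float64(-0.0), 'j7': np.float64(-1.32)}
```

Emit:
{"name": "jog_arm", "arguments": {"moves": [{"x": -2,"y": 0,"z": 15,"twist": 0},{"x": -2,"y": 0,"z": 28,"twist": 0},{"x": -2,"y": 0,"z": 38,"twist": 0},{"x": -2,"y": 0,"z": 43,"twist": 0},{"x": -2,"y": 0,"z": 44,"twist": 0},{"x": -2,"y": 0,"z": 44,"twist": 0},{"x": -2,"y": 0,"z": 44,"twist": 0}]}}

```text
t: 26.3
tool_pos: [0.5912, 0.2489, 0.0779]
eef_rot: [[0.973, 0.233, 0.001], [0.233, -0.973, 0.0], [0.001, 0.0, -1.0]]
wrist_force: [-0.6, -0.0, 0.1]
grip_width: 0.088
```

Emit:
{"name": "jog_arm", "arguments": {"moves": [{"x": 0,"y": 0,"z": 0,"twist": 0},{"x": 0,"y": 0,"z": 0,"twist": 0},{"x": 0,"y": 0,"z": 0,"twist": 0},{"x": 0,"y": 0,"z": 0,"twist": 0},{"x": 0,"y": 0,"z": 0,"twist": 0},{"x": 0,"y": 0,"z": 0,"twist": 0}], "jaw": 1, "newtons": 60}}

```text
t: 26.9
tool_pos: [0.5907, 0.2493, 0.0777]
eef_rot: [[0.972, 0.233, -0.0], [0.233, -0.972, 0.001], [-0.0, -0.001, -1.0]]
wrist_force: [-0.6, 0.5, 0.5]
grip_width: 0.0632
```

Emit:
{"name": "jog_arm", "arguments": {"moves": [{"x": 0,"y": 0,"z": -3,"twist": 0},{"x": 0,"y": 0,"z": -7,"twist": 0},{"x": 0,"y": 0,"z": -12,"twist": 0},{"x": 0,"y": 0,"z": -18,"twist": 0},{"x": 0,"y": 0,"z": -25,"twist": 0}]}}

```text
t: 27.4
tool_pos: [0.5907, 0.2488, 0.1032]
eef_rot: [[0.973, 0.233, -0.0], [0.233, -0.973, -0.0], [-0.0, 0.0, -1.0]]
wrist_force: [0.4, 0.2, -2.5]
grip_width: 0.0634
```

Run:
```python
from h import *
s=monitor.state(); print(s["tool_pos"],s["grip_width"],s["wrist_force"],s["wrist_torque"])
```

```text
[0.59072898 0.24877771 0.10322593] 0.0633661942894586 [ 0.40026659  0.17821966 -2.48094409] [-0.00781151  0.16156178 -0.06793054]
```

Plate free in the gripper (weight 2.5 N). Raise and carry it to the board.

Emit:
{"name": "jog_arm", "arguments": {"moves": [{"x": 0,"y": 0,"z": -30,"twist": 0},{"x": 0,"y": 0,"z": -65,"twist": 0},{"x": -20,"y": 36,"z": -75,"twist": 0},{"x": -41,"y": 74,"z": -75,"twist": 0.04},{"x": -62,"y": 112,"z": -75,"twist": 0.084},{"x": -84,"y": 152,"z": -75,"twist": 0.084},{"x": -106,"y": 192,"z": -75,"twist": 0.084},{"x": -128,"y": 232,"z": -75,"twist": 0.084}]}}

```text
t: 28.2
tool_pos: [0.5199, -0.0082, 0.1785]
eef_rot: [[0.989, 0.15, 0.001], [0.15, -0.989, -0.0], [0.001, 0.0, -1.0]]
wrist_force: [0.4, 0.2, -1.8]
grip_width: 0.0632
```

Run:
```python
from h import *
s=monitor.state(); print(s["tool_pos"],s["grip_width"]); print(go(499,-85.1,60,.151-np.pi/2))
```

```text
[ 0.51990411 -0.00822663  0.17848067] 0.06315596473604823
{'xyz': [-32.4, 72.8, 118.5], 'twist': np.float64(0.0), 'j7': np.float64(-0.97)}
```

Emit:
{"name": "jog_arm", "arguments": {"moves": [{"x": -17,"y": 38,"z": 20,"twist": 0},{"x": -32,"y": 72,"z": 40,"twist": 0},{"x": -32,"y": 72,"z": 80,"twist": 0},{"x": -32,"y": 72,"z": 110,"twist": 0},{"x": -32,"y": 72,"z": 110,"twist": 0},{"x": -32,"y": 72,"z": 110,"twist": 0},{"x": -32,"y": 72,"z": 110,"twist": 0},{"x": -32,"y": 72,"z": 110,"twist": 0}]}}

```text
t: 29.0
tool_pos: [0.5007, -0.0825, 0.0693]
eef_rot: [[0.989, 0.151, 0.003], [0.151, -0.989, -0.001], [0.003, 0.001, -1.0]]
wrist_force: [-0.4, -0.5, -2.8]
grip_width: 0.0631
```

Run:
```python
from h import *
s=monitor.state(); print(s["tool_pos"],s["grip_width"]); print(go(499,-85.1,20,.151-np.pi/2))
im,p=grab("wrist","w14")
```

```text
[ 0.50065243 -0.08245418  0.06926293] 0.06312906169512832
{'xyz': [-2.2, 2.3, 49.3], 'twist': np.float64(0.0), 'j7': np.float64(-0.74)}
```

View pics/w14.png

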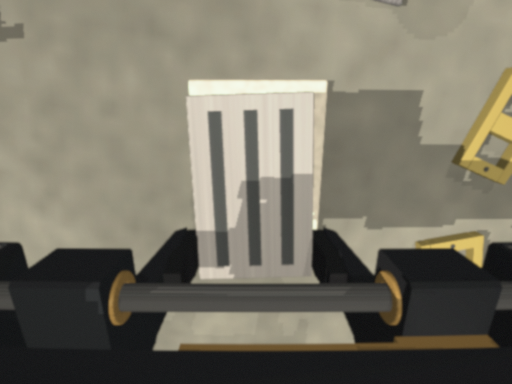

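Plate hangs over the board: far edge at row 94, board edge at row 80, both parallel. Lowering.

Emit:
{"name": "jog_arm", "arguments": {"moves": [{"x": -2,"y": 2,"z": 15,"twist": 0},{"x": -2,"y": 2,"z": 30,"twist": 0},{"x": -2,"y": 2,"z": 40,"twist": 0},{"x": -2,"y": 2,"z": 46,"twist": 0},{"x": -2,"y": 2,"z": 49,"twist": 0},{"x": -2,"y": 2,"z": 49,"twist": 0},{"x": -2,"y": 2,"z": 49,"twist": 0}]}}

```text
t: 29.75
tool_pos: [0.498, -0.0848, 0.019]
eef_rot: [[0.989, 0.15, 0.001], [0.15, -0.989, -0.0], [0.001, 0.0, -1.0]]
wrist_force: [-0.6, -0.8, -2.2]
grip_width: 0.0631
```

Emit:
{"name": "jog_arm", "arguments": {"moves": [{"x": 0,"y": 0,"z": 0,"twist": 0},{"x": 0,"y": 0,"z": 2,"twist": 0},{"x": 0,"y": 0,"z": 4,"twist": 0},{"x": 0,"y": 0,"z": 5,"twist": 0},{"x": 0,"y": 0,"z": 6,"twist": 0},{"x": 0,"y": 0,"z": 6,"twist": 0}], "newtons": 8}}

```text
t: 30.35
tool_pos: [0.4975, -0.0847, 0.0125]
eef_rot: [[0.989, 0.15, -0.0], [0.15, -0.989, 0.0], [-0.0, -0.0, -1.0]]
wrist_force: [-0.5, -0.2, 0.2]
grip_width: 0.0644
```

Run:
```python
from h import *
s=monitor.state(); print(s["tool_pos"],s["grip_width"],s["wrist_force"],s["wrist_torque"]); print(go(499,-85.1,12.5,.151-np.pi/2))
```

```text
[ 0.49754905 -0.08471038  0.01254634] 0.06436257526766855 [-0.54923337 -0.1787217   0.21988177] [0.07044787 0.29408506 0.0619018 ]
{'xyz': [1.4, 0.6, 0.0], 'twist': np.float64(-0.0), 'j7': np.float64(-0.71)}
```

Emit:
{"name": "jog_arm", "arguments": {"moves": [{"x": 0,"y": 0,"z": 0,"twist": 0},{"x": 0,"y": 0,"z": 0,"twist": 0},{"x": 0,"y": 0,"z": 0,"twist": 0},{"x": 0,"y": 0,"z": 0,"twist": 0},{"x": 0,"y": 0,"z": 0,"twist": 0}], "jaw": -1}}

```text
t: 30.85
tool_pos: [0.4979, -0.0848, 0.0128]
eef_rot: [[0.989, 0.15, 0.0], [0.15, -0.989, 0.0], [0.0, 0.0, -1.0]]
wrist_force: [-0.3, -0.3, 0.1]
grip_width: 0.0876
```

Emit:
{"name": "jog_arm", "arguments": {"moves": [{"x": 0,"y": 0,"z": -20,"twist": 0},{"x": 0,"y": 0,"z": -60,"twist": 0},{"x": 0,"y": 0,"z": -110,"twist": 0},{"x": -20,"y": 0,"z": -160,"twist": 0},{"x": -40,"y": 0,"z": -160,"twist": 0},{"x": -40,"y": 0,"z": -160,"twist": 0},{"x": -40,"y": 0,"z": -160,"twist": 0},{"x": -40,"y": 0,"z": -160,"twist": 0}]}}

```text
t: 31.65
tool_pos: [0.459, -0.0904, 0.1719]
eef_rot: [[0.989, 0.151, -0.0], [0.151, -0.989, 0.0], [-0.0, -0.0, -1.0]]
wrist_force: [-1.0, 0.6, 0.0]
grip_width: 0.0883
```

Run:
```python
from h import *
s=monitor.state(); print(s["tool_pos"],s["grip_width"])
im,p=grab("wrist","w15")
import json; json.dump({k:np.array(v).tolist() for k,v in p.items()},open("p15.json","w"))
hsv=cv2.cvtColor(im,cv2.COLOR_BGR2HSV)
# predicted plate corners for sampling
c=np.array([532.4,-80]);d=np.array([np.cos(.151),np.sin(.151)]);n=np.array([-d[1],d[0]])
for a,b,z in [(0,0,20),(20,10,20),(58,0,6),(-58,0,6),(0,42,6),(0,-42,6)]:
    u=pix(p,[np.r_[c+a*d+b*n,z]/1000])[0].astype(int); print((a,b),u,hsv[u[1],u[0]] if 0<=u[1]<384 and 0<=u[0]<512 else None)
for cc in blobs(im,*YEL,100): print("yel",cc.mean(0),*rect(p,cc,.01))
cv2.imwrite("pics/w15.png",im)
```

```text
[ 0.45902822 -0.09040728  0.17191361] 0.08825064781956256
(0, 0) [255 111] [24 15 85]
(20, 10) [245  91] [ 19  29 193]
(58, 0) [255  53] [ 32  28 230]
(-58, 0) [254 163] [ 25  38 229]
(0, 42) [216 111] [ 34  26 233]
(0, -42) [293 111] [ 20  48 185]
yel [325.25319693 346.08439898] [ 230.72970581 -229.52505493] (278.49365234375, 7.621860027313232) -1.4246339901090506
yel [468.15740741 340.36111111] [ 268.47180176 -434.58044434] (79.63101959228516, 12.837023735046387) -1.448806279934074
yel [442.23863636 302.95454545] [ 326.83029175 -369.10629272] (70.71141815185547, 14.123046875) 0.31793879028850613
yel [ 69.30555556 299.93518519] [255.77650452 130.82142639] (83.7499771118164, 19.616012573242188) -0.06493119632749443
yel [490.76129032 213.1483871 ] [ 457.98147583 -383.7953186 ] (66.10317993164062, 41.89161682128906) 0.16234436925944004
yel [398.07762557 198.20091324] [ 458.646698   -263.67959595] (87.28899383544922, 55.37255096435547) 0.34047655667211507
yel [432.7535545   79.11374408] [ 593.35693359 -260.82766724] (77.14695739746094, 47.172157287597656) -0.22621982195179982
```

View pics/w15.png

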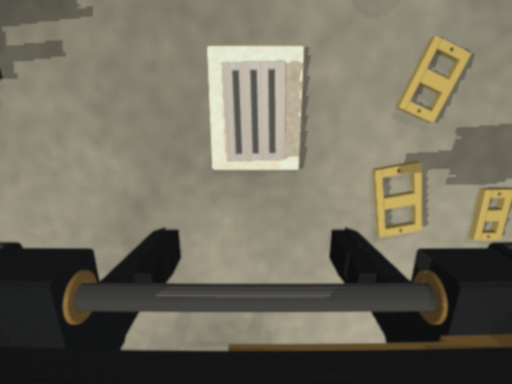

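Plate flat on the board, corners about (223,62), (286,62), (285,160), (226,161); board corners about (208,46), (304,46), (299,169), (212,170). All frames visible on the right.

Run:
```python
from h import *
import json
im=cv2.imread("pics/w15.png");p=json.load(open("p15.json"))
q=cast(p,[(223,62),(286,62),(285,160.5),(226,161)],.02)[:,:2]*1000; print("plate",q.mean(0),np.round(q,1).tolist())
q=cast(p,[(208,46),(304,46),(299,169.5),(212,170)],.006)[:,:2]*1000; print("board",q.mean(0))
S=blobs(win(im,60,165,225,290,255),[0,0,0],[180,255,125],100)
R=[rect(p,c,.02) for c in S]; print(R); print("strips centre",np.mean([r_[0] for r_ in R],0))
d=np.array([np.cos(.151),np.sin(.151)])
```

```text
plate [530.45414539 -80.24700032] [[574.8, -41.1], [584.3, -103.2], [486.5, -120.3], [476.1, -56.4]]
board [532.70906388 -80.69107949]
[(array([528.17553711, -61.31988525]), (81.74333953857422, 5.783679008483887), np.float64(0.1795740894058712)), (array([534.12823486, -97.06455231]), (82.62113189697266, 5.322577476501465), np.float64(0.17147753041505548)), (array([531.37133789, -79.1774292 ]), (82.66226959228516, 5.764143943786621), np.float64(0.17785693306925854))]
strips centre [531.22503662 -79.18728892]
```

Emit:
{"name": "jog_arm", "arguments": {"moves": [{"x": -7,"y": 43,"z": 0,"twist": -0.1},{"x": -13,"y": 86,"z": 10,"twist": -0.19},{"x": -20,"y": 128,"z": 40,"twist": -0.19},{"x": -26,"y": 171,"z": 70,"twist": -0.19},{"x": -26,"y": 171,"z": 90,"twist": -0.19},{"x": -26,"y": 171,"z": 90,"twist": -0.19},{"x": -26,"y": 171,"z": 90,"twist": -0.19},{"x": -26,"y": 171,"z": 90,"twist": -0.19}]}}

```text
t: 32.5
tool_pos: [0.4591, -0.2625, 0.0833]
eef_rot: [[0.942, 0.336, 0.001], [0.336, -0.942, 0.001], [0.001, -0.0, -1.0]]
wrist_force: [-0.8, -0.0, 0.4]
grip_width: 0.0878
```

```bash
cat >> h.py <<'E'
def frame(near,p,im):
    "frames seen: rectangle of yellow blob nearest to a point, top face on z=10"
    R=[rect(p,c,.01) for c in blobs(im,*YEL,300)]
    return min(R,key=lambda q:np.linalg.norm(q[0]-near))
E
python3 - <<'E'
from h import *
im,p=grab("wrist","w16"); s=monitor.state(); print(s["tool_pos"],np.round(s["joints"],2))
f=frame([458.6,-263],p,im); print(f, go(*f[0],3,f[2]+np.pi/2), cv2.boundingRect(blobs(im,*YEL,300)[0].astype(np.float32)))
for c in blobs(im,*YEL,300): print(c.min(0),c.max(0))
E
```

```text
[ 0.45929332 -0.26261554  0.08357099] [ 0.31  0.83  0.21  1.99 -0.44  0.37 -0.36]
(array([ 458.35897827, -264.42062378]), (87.06123352050781, 52.75939178466797), np.float64(0.33838198047476775)) {'xyz': [-1.6, 1.4, 80.6], 'twist': np.float64(0.005), 'j7': np.float64(-0.36)} (418, 271, 30, 53)
[418. 271.] [447. 323.]
[364. 210.] [413. 266.]
[224. 154.] [288. 251.]
[263.   0.] [371.  99.]
```

Emit:
{"name": "jog_arm", "arguments": {"moves": [{"x": -1.5,"y": 1,"z": 30,"twist": 0},{"x": -1.5,"y": 1,"z": 55,"twist": 0},{"x": -1.5,"y": 1,"z": 72,"twist": 0},{"x": -1.5,"y": 1,"z": 80,"twist": 0},{"x": -1.5,"y": 1,"z": 80,"twist": 0},{"x": -1.5,"y": 1,"z": 80,"twist": 0},{"x": -1.5,"y": 1,"z": 80,"twist": 0}]}}

```text
t: 33.25
tool_pos: [0.4579, -0.2654, 0.0038]
eef_rot: [[0.942, 0.335, 0.002], [0.335, -0.942, -0.001], [0.001, 0.001, -1.0]]
wrist_force: [0.3, -0.2, -0.6]
grip_width: 0.088
```

Emit:
{"name": "jog_arm", "arguments": {"moves": [{"x": 0,"y": 0,"z": 0,"twist": 0},{"x": 0,"y": 0,"z": 0,"twist": 0},{"x": 0,"y": 0,"z": 0,"twist": 0},{"x": 0,"y": 0,"z": 0,"twist": 0},{"x": 0,"y": 0,"z": 0,"twist": 0},{"x": 0,"y": 0,"z": 0,"twist": 0},{"x": 0,"y": 0,"z": 0,"twist": 0}], "jaw": 1, "newtons": 15}}

```text
t: 33.95
tool_pos: [0.4571, -0.2651, 0.0027]
eef_rot: [[0.942, 0.334, -0.0], [0.334, -0.942, 0.0], [0.0, -0.0, -1.0]]
wrist_force: [0.7, 0.3, 1.1]
grip_width: 0.053
```

Run:
```python
from h import *
s=monitor.state(); print(s["tool_pos"],s["grip_width"],s["wrist_force"]); print(go(531.1,-79.4,100,.162+np.pi/2))
```

```text
[ 0.45708778 -0.26513525  0.00272072] 0.05298000241890172 [0.70741225 0.33955204 1.10579023]
{'xyz': [131.8, -150.3, -97.2], 'twist': np.float64(0.179), 'j7': np.float64(-0.32)}
```

Emit:
{"name": "jog_arm", "arguments": {"moves": [{"x": 0,"y": 0,"z": -25,"twist": 0},{"x": 0,"y": 0,"z": -60,"twist": 0},{"x": 24,"y": -28,"z": -85,"twist": 0.06},{"x": 52,"y": -60,"z": -85,"twist": 0.12},{"x": 80,"y": -92,"z": -85,"twist": 0.179},{"x": 108,"y": -124,"z": -85,"twist": 0.179},{"x": 130,"y": -150,"z": -85,"twist": 0.179},{"x": 130,"y": -150,"z": -85,"twist": 0.179}]}}

```text
t: 34.75
tool_pos: [0.5314, -0.073, 0.087]
eef_rot: [[0.985, 0.171, 0.0], [0.171, -0.985, 0.005], [0.001, -0.005, -1.0]]
wrist_force: [-0.9, 0.7, -0.7]
grip_width: 0.0526
```

Emit:
{"name": "jog_arm", "arguments": {"moves": [{"x": 0,"y": 0,"z": 15,"twist": 0},{"x": 0,"y": 0,"z": 30,"twist": 0},{"x": 0,"y": 0,"z": 40,"twist": 0},{"x": 0,"y": 0,"z": 40,"twist": 0},{"x": 0,"y": 0,"z": 40,"twist": 0},{"x": 0,"y": 0,"z": 40,"twist": 0},{"x": 0,"y": 0,"z": 40,"twist": 0}]}}

```text
t: 35.45
tool_pos: [0.5299, -0.0805, 0.0482]
eef_rot: [[0.987, 0.161, 0.001], [0.161, -0.987, -0.0], [0.001, 0.0, -1.0]]
wrist_force: [0.2, 0.1, -1.5]
grip_width: 0.0527
```

Run:
```python
from h import *
im,p=grab("wrist","w17"); s=monitor.state(); print(s["tool_pos"],s["grip_width"]); z=s["tool_pos"][2]+.0073
for c in blobs(im,*YEL,300):
    q=rect(p,c,z)
    if 200<c.mean(0)[0]<300: print("held",c.min(0),c.max(0),q)
print(go(529.7,-79.6,22.8,.162+np.pi/2))
```

```text
[ 0.52985965 -0.08049721  0.04821939] 0.052769774055937226
held [205. 171.] [304. 283.] (array([541.78674316, -79.12348175]), (67.79991149902344, 54.0651969909668), np.float64(0.1621567994949144))
{'xyz': [-0.0, -0.9, 25.4], 'twist': np.float64(-0.0), 'j7': np.float64(-0.71)}
```

Emit:
{"name": "jog_arm", "arguments": {"moves": [{"x": -0.5,"y": -1,"z": 8,"twist": 0},{"x": -0.5,"y": -1,"z": 16,"twist": 0},{"x": -0.5,"y": -1,"z": 22,"twist": 0},{"x": -0.5,"y": -1,"z": 25,"twist": 0},{"x": -0.5,"y": -1,"z": 25,"twist": 0},{"x": -0.5,"y": -1,"z": 25,"twist": 0},{"x": -0.5,"y": -1,"z": 25,"twist": 0}]}}

```text
t: 36.2
tool_pos: [0.5289, -0.0795, 0.0225]
eef_rot: [[0.987, 0.161, -0.0], [0.161, -0.987, 0.0], [-0.0, -0.0, -1.0]]
wrist_force: [0.5, 0.4, -1.6]
grip_width: 0.0528
```

Run:
```python
from h import *
s=monitor.state(); print(s["tool_pos"],s["grip_width"],s["wrist_force"]); print(go(529.7,-79.6,22.8,.162+np.pi/2))
```

```text
[ 0.52885539 -0.07948157  0.02251293] 0.05279551739568586 [ 0.52974461  0.36735846 -1.55982455]
{'xyz': [0.8, 0.3, -0.3], 'twist': np.float64(-0.0), 'j7': np.float64(-0.69)}
```

Emit:
{"name": "jog_arm", "arguments": {"moves": [{"x": 0,"y": 0,"z": 0,"twist": 0},{"x": 0,"y": 0,"z": 0,"twist": 0},{"x": 0,"y": 0,"z": 0,"twist": 0},{"x": 0,"y": 0,"z": 0,"twist": 0},{"x": 0,"y": 0,"z": -20,"twist": 0},{"x": 0,"y": 0,"z": -45,"twist": 0},{"x": 0,"y": 0,"z": -45,"twist": 0}], "jaw": -0.7}}

```text
t: 36.9
tool_pos: [0.5305, -0.08, 0.07]
eef_rot: [[0.987, 0.161, 0.004], [0.161, -0.987, -0.001], [0.004, 0.002, -1.0]]
wrist_force: [0.7, -0.2, 0.0]
grip_width: 0.0751
```

Emit:
{"name": "jog_arm", "arguments": {"moves": [{"x": 1.4,"y": 0,"z": 0,"twist": 0},{"x": 1.4,"y": 0,"z": 0,"twist": 0},{"x": 1.4,"y": 0,"z": 0,"twist": 0},{"x": 1.4,"y": 0,"z": 0,"twist": 0},{"x": 1.4,"y": 0,"z": 0,"twist": 0},{"x": 1.4,"y": 0,"z": 0,"twist": 0},{"x": 1.4,"y": 0,"z": 15,"twist": 0},{"x": 1.4,"y": 0,"z": 30,"twist": 0}], "jaw": 1}}

```text
t: 37.7
tool_pos: [0.5307, -0.0793, 0.0376]
eef_rot: [[0.987, 0.161, 0.001], [0.161, -0.987, -0.0], [0.001, 0.0, -1.0]]
wrist_force: [-0.2, -0.2, 0.2]
grip_width: 0.0131
```

Run:
```python
from h import *
s=monitor.state(); print(s["tool_pos"],s["grip_width"],s["wrist_force"])
```

```text
[ 0.53066721 -0.07928751  0.03759414] 0.013067789542920103 [-0.23956619 -0.2448263   0.15823472]
```

Emit:
{"name": "jog_arm", "arguments": {"moves": [{"x": 0,"y": 0,"z": 0,"twist": 0},{"x": 0,"y": 0,"z": 0,"twist": 0},{"x": 0,"y": 0,"z": 4,"twist": 0},{"x": 0,"y": 0,"z": 6,"twist": 0},{"x": 0,"y": 0,"z": 7,"twist": 0},{"x": 0,"y": 0,"z": 8,"twist": 0},{"x": 0,"y": 0,"z": 9,"twist": 0},{"x": 0,"y": 0,"z": 9,"twist": 0}]}}

```text
t: 38.5
tool_pos: [0.5304, -0.0792, 0.0304]
eef_rot: [[0.987, 0.161, 0.001], [0.161, -0.987, 0.001], [0.001, -0.001, -1.0]]
wrist_force: [-2.4, 0.6, 15.9]
grip_width: 0.0005
```

Emit:
{"name": "jog_arm", "arguments": {"moves": [{"x": 0,"y": 0,"z": 0.5,"twist": 0},{"x": 0,"y": 0,"z": 1,"twist": 0},{"x": 0,"y": 0,"z": 1,"twist": 0}]}}

```text
t: 38.8
tool_pos: [0.5304, -0.0792, 0.0304]
eef_rot: [[0.987, 0.161, 0.002], [0.161, -0.987, 0.001], [0.002, -0.001, -1.0]]
wrist_force: [-4.8, 1.1, 26.4]
grip_width: 0.0006
```

Emit:
{"name": "jog_arm", "arguments": {"moves": [{"x": 0,"y": 0,"z": -5,"twist": 0},{"x": 0,"y": 0,"z": -40,"twist": 0},{"x": -20,"y": 0,"z": -80,"twist": 0},{"x": -60,"y": 0,"z": -110,"twist": 0},{"x": -60,"y": 0,"z": -140,"twist": 0},{"x": -60,"y": 0,"z": -140,"twist": 0},{"x": -60,"y": 0,"z": -140,"twist": 0},{"x": -60,"y": 0,"z": -140,"twist": 0}], "jaw": -1}}

```text
t: 39.6
tool_pos: [0.4712, -0.0885, 0.1669]
eef_rot: [[0.987, 0.162, -0.001], [0.162, -0.987, 0.0], [-0.001, -0.0, -1.0]]
wrist_force: [-0.4, 0.6, -0.4]
grip_width: 0.062
```

```bash
cat >> h.py <<'E'
def look(name,ztop):
    im,p=grab("wrist",name); s=monitor.state(); print(np.round(s["tool_pos"],4))
    for c in blobs(im,*YEL,250):
        m=c.mean(0)
        if m[1]<280: print(m.round(),"bench",*rect(p,c,.01)," stack",rect(p,c,ztop)[:3])
    # plate outline: bright low-sat blob corners against board, by strips/edges: report light plate mask
    return im,p
E
python3 - <<'E'
from h import *
im,p=look("w18",.03)
print(go(593.4,-260.8,90,-.226+np.pi/2))
# plate edges: intensity profiles along plate axes through the centre
c=np.array([531.1,-79.4]);d=np.array([np.cos(.162),np.sin(.162)]);n=np.array([-d[1],d[0]])
g=cv2.GaussianBlur(im,(3,3),0)[:,:,0].astype(float)
for nm,ax,o,rng,off in(("n",n,d,np.arange(27,46,.5),(-30,-15,15,30)),("d",d,n,np.arange(44,62,.5),(-18,0,18))):
  for sgn in(1,-1):
    out=[]
    for k in off:
        uv=pix(p,np.array([np.r_[c+sgn*t*ax+k*o,20] for t in rng])/1000).astype(np.float32)
        v=cv2.remap(g.astype(np.float32),uv[None,:,0],uv[None,:,1],cv2.INTER_LINEAR)[0]
        gr=np.gradient(v); j=np.argsort(-abs(gr))[:1]; out.append((round(float(rng[j[0]]),1),round(float(gr[j[0]]),1)))
    print(nm,sgn,out)
E
```

```text
[ 0.471  -0.0885  0.1667]
[489. 227.] bench [ 457.61853027 -383.80514526] (68.09983825683594, 41.89985275268555) 0.16191371946641742  stack (array([ 463.49502563, -363.64755249]), (63.630638122558594, 39.15034103393555), np.float64(0.16190231780800052))
[255. 124.] bench [528.9888916 -80.2002182] (90.4214096069336, 55.469757080078125) 0.16325540337884253  stack (array([530.18182373, -79.96661377]), (84.4876480102539, 51.829620361328125), np.float64(0.1632543214696497))
[434.  93.] bench [ 593.65618896 -260.6739502 ] (77.0076904296875, 47.41340255737305) -0.22311297822411338  stack (array([ 590.60552979, -248.59695435]), (71.95414733886719, 44.30195236206055), np.float64(-0.22311257874994986))
{'xyz': [92.9, 189.9, 76.5], 'twist': np.float64(0.389), 'j7': np.float64(-0.74)}
n 1 [(27.0, 8.4), (28.0, 8.0), (45.5, -9.8), (27.0, 8.8)]
n -1 [(29.5, 3.7), (28.0, 4.8), (28.5, 4.2), (28.0, 4.6)]
d 1 [(51.0, 7.9), (44.0, 10.6), (44.0, 7.9)]
d -1 [(59.5, -11.4), (59.5, -14.2), (59.5, -12.2)]
```

Frame b sits at (530.2,-80.0), angle 0.163, about 1 mm from the plate's centre. Next, frame c.

Emit:
{"name": "jog_arm", "arguments": {"moves": [{"x": 19,"y": 38,"z": 0,"twist": 0.1},{"x": 38,"y": 76,"z": 0,"twist": 0.2},{"x": 57,"y": 114,"z": 10,"twist": 0.3},{"x": 76,"y": 152,"z": 40,"twist": 0.387},{"x": 93,"y": 190,"z": 65,"twist": 0.387},{"x": 93,"y": 190,"z": 85,"twist": 0.387},{"x": 93,"y": 190,"z": 85,"twist": 0.387},{"x": 93,"y": 190,"z": 85,"twist": 0.387}]}}

```text
t: 40.45
tool_pos: [0.5927, -0.2605, 0.0815]
eef_rot: [[0.975, -0.223, -0.002], [-0.223, -0.975, 0.002], [-0.003, -0.001, -1.0]]
wrist_force: [0.1, 1.1, 0.1]
grip_width: 0.0879
```

Emit:
{"name": "jog_arm", "arguments": {"moves": [{"x": 0,"y": 0,"z": 0,"twist": 0},{"x": 0,"y": 0,"z": 0,"twist": 0}]}}

```text
t: 40.65
tool_pos: [0.594, -0.2608, 0.0839]
eef_rot: [[0.975, -0.222, 0.002], [-0.222, -0.975, -0.0], [0.002, -0.0, -1.0]]
wrist_force: [0.4, 0.5, 0.5]
grip_width: 0.0879
```

Run:
```python
from h import *
im,p=grab("wrist","w19"); s=monitor.state(); print(s["tool_pos"])
f=frame([593.5,-260],p,im); print(f, go(*f[0],3,f[2]+np.pi/2))
```

```text
[ 0.59402894 -0.26092489  0.08393322]
(array([ 593.36499023, -261.80163574]), (77.28917694091797, 43.79922103881836), np.float64(-0.2254630847280538)) {'xyz': [-0.6, 1.0, 80.9], 'twist': np.float64(0.001), 'j7': np.float64(-0.89)}
```

Emit:
{"name": "jog_arm", "arguments": {"moves": [{"x": -0.5,"y": 1,"z": 30,"twist": 0},{"x": -0.5,"y": 1,"z": 55,"twist": 0},{"x": -0.5,"y": 1,"z": 72,"twist": 0},{"x": -0.5,"y": 1,"z": 80,"twist": 0},{"x": -0.5,"y": 1,"z": 80,"twist": 0},{"x": -0.5,"y": 1,"z": 80,"twist": 0},{"x": -0.5,"y": 1,"z": 80,"twist": 0}]}}

```text
t: 41.4
tool_pos: [0.5935, -0.2628, 0.0039]
eef_rot: [[0.975, -0.223, 0.002], [-0.223, -0.975, -0.001], [0.002, 0.001, -1.0]]
wrist_force: [-0.5, 0.2, 1.6]
grip_width: 0.0881
```

Emit:
{"name": "jog_arm", "arguments": {"moves": [{"x": 0,"y": 0,"z": 0,"twist": 0},{"x": 0,"y": 0,"z": 0,"twist": 0},{"x": 0,"y": 0,"z": 0,"twist": 0},{"x": 0,"y": 0,"z": 0,"twist": 0},{"x": 0,"y": 0,"z": 0,"twist": 0},{"x": 0,"y": 0,"z": 0,"twist": 0},{"x": 0,"y": 0,"z": 0,"twist": 0}], "jaw": 1, "newtons": 15}}

```text
t: 42.1
tool_pos: [0.5927, -0.2623, 0.0027]
eef_rot: [[0.975, -0.223, -0.0], [-0.223, -0.975, 0.0], [-0.0, -0.0, -1.0]]
wrist_force: [0.1, 0.1, 0.9]
grip_width: 0.0433
```

Run:
```python
from h import *
s=monitor.state(); T=np.array(s["tool_pos"])*1000; print(T,s["grip_width"],s["wrist_force"])
a=(np.array([593.4,-261.8])-T[:2])@np.array(s["eef_rot"])[:2,0]; print("ahead",a)
d=np.array([np.cos(.162),np.sin(.162)]); t=np.array([530.6,-79.7])-a*d
print(t,go(*t,100,.162+np.pi/2))
```

```text
[ 592.71381392 -262.27677501    2.67736244] 0.043290446710271845 [0.08799861 0.12634436 0.91606491]
ahead 0.562399864726172
[530.04496382 -79.79071079] {'xyz': [-101.8, -163.9, -97.3], 'twist': np.float64(-0.387), 'j7': np.float64(-0.84)}
```

Emit:
{"name": "jog_arm", "arguments": {"moves": [{"x": 0,"y": 0,"z": -25,"twist": 0},{"x": 0,"y": 0,"z": -65,"twist": 0},{"x": -22,"y": -36,"z": -95,"twist": -0.1},{"x": -45,"y": -73,"z": -95,"twist": -0.2},{"x": -68,"y": -110,"z": -95,"twist": -0.3},{"x": -90,"y": -146,"z": -95,"twist": -0.387},{"x": -102,"y": -164,"z": -95,"twist": -0.387},{"x": -102,"y": -164,"z": -95,"twist": -0.387}]}}

```text
t: 42.9
tool_pos: [0.5285, -0.0751, 0.0975]
eef_rot: [[0.986, 0.166, -0.003], [0.166, -0.986, 0.004], [-0.002, -0.004, -1.0]]
wrist_force: [0.2, 0.4, -1.2]
grip_width: 0.0433
```

Emit:
{"name": "jog_arm", "arguments": {"moves": [{"x": 0,"y": 0,"z": 15,"twist": 0},{"x": 0,"y": 0,"z": 30,"twist": 0},{"x": 0,"y": 0,"z": 40,"twist": 0},{"x": 0,"y": 0,"z": 40,"twist": 0},{"x": 0,"y": 0,"z": 40,"twist": 0},{"x": 0,"y": 0,"z": 40,"twist": 0},{"x": 0,"y": 0,"z": 40,"twist": 0}]}}

```text
t: 43.6
tool_pos: [0.5303, -0.0799, 0.0582]
eef_rot: [[0.987, 0.161, 0.001], [0.161, -0.987, -0.0], [0.001, 0.0, -1.0]]
wrist_force: [-0.6, -0.5, -0.8]
grip_width: 0.0437
```

Run:
```python
from h import *
s=monitor.state(); print(s["tool_pos"],s["grip_width"],s["wrist_force"]); print(go(530,-79.8,32.5,.162+np.pi/2))
```

```text
[ 0.53034299 -0.07989462  0.05823528] 0.04367728341575174 [-0.55421703 -0.4832345  -0.77931239]
{'xyz': [-0.3, -0.2, 25.7], 'twist': np.float64(-0.0), 'j7': np.float64(-0.69)}
```

Emit:
{"name": "jog_arm", "arguments": {"moves": [{"x": 0,"y": 0,"z": 8,"twist": 0},{"x": 0,"y": 0,"z": 16,"twist": 0},{"x": 0,"y": 0,"z": 22,"twist": 0},{"x": 0,"y": 0,"z": 25.5,"twist": 0},{"x": 0,"y": 0,"z": 25.5,"twist": 0},{"x": 0,"y": 0,"z": 25.5,"twist": 0},{"x": 0,"y": 0,"z": 25.5,"twist": 0}]}}

```text
t: 44.3
tool_pos: [0.5297, -0.0796, 0.032]
eef_rot: [[0.987, 0.161, -0.0], [0.161, -0.987, 0.0], [-0.0, -0.0, -1.0]]
wrist_force: [-1.0, 0.1, -0.1]
grip_width: 0.0439
```

Emit:
{"name": "jog_arm", "arguments": {"moves": [{"x": 0,"y": 0,"z": 0,"twist": 0},{"x": 0,"y": 0,"z": 0,"twist": 0},{"x": 0,"y": 0,"z": 0,"twist": 0},{"x": 0,"y": 0,"z": 0,"twist": 0},{"x": 0,"y": 0,"z": -20,"twist": 0},{"x": 0,"y": 0,"z": -45,"twist": 0},{"x": 0,"y": 0,"z": -45,"twist": 0}], "jaw": -0.6}}

```text
t: 45.0
tool_pos: [0.5316, -0.0802, 0.0795]
eef_rot: [[0.987, 0.161, 0.004], [0.161, -0.987, -0.001], [0.004, 0.002, -1.0]]
wrist_force: [0.3, -0.6, -0.2]
grip_width: 0.0709
```

Emit:
{"name": "jog_arm", "arguments": {"moves": [{"x": 0.5,"y": 0,"z": 0,"twist": 0},{"x": 0.5,"y": 0,"z": 0,"twist": 0},{"x": 0.5,"y": 0,"z": 0,"twist": 0},{"x": 0.5,"y": 0,"z": 0,"twist": 0},{"x": 0.5,"y": 0,"z": 0,"twist": 0},{"x": 0.5,"y": 0,"z": 0,"twist": 0},{"x": 0.5,"y": 0,"z": 15,"twist": 0},{"x": 0.5,"y": 0,"z": 30,"twist": 0}], "jaw": 1}}

```text
t: 45.8
tool_pos: [0.5309, -0.0796, 0.0471]
eef_rot: [[0.987, 0.161, 0.001], [0.161, -0.987, -0.0], [0.001, 0.0, -1.0]]
wrist_force: [0.9, 0.5, -0.2]
grip_width: 0.0085
```

Emit:
{"name": "jog_arm", "arguments": {"moves": [{"x": 0,"y": 0,"z": 0,"twist": 0},{"x": 0,"y": 0,"z": 0,"twist": 0},{"x": 0,"y": 0,"z": 4,"twist": 0},{"x": 0,"y": 0,"z": 6,"twist": 0},{"x": 0,"y": 0,"z": 7,"twist": 0},{"x": 0,"y": 0,"z": 8,"twist": 0},{"x": 0,"y": 0,"z": 9,"twist": 0},{"x": 0,"y": 0,"z": 9,"twist": 0}]}}

```text
t: 46.6
tool_pos: [0.5306, -0.0795, 0.0404]
eef_rot: [[0.987, 0.161, 0.002], [0.161, -0.987, 0.001], [0.002, -0.001, -1.0]]
wrist_force: [-3.4, 0.5, 20.1]
grip_width: 0.0004
```

Contact at the expected height, z = 40.4. A little more force, then retreat and measure.

Emit:
{"name": "jog_arm", "arguments": {"moves": [{"x": 0,"y": 0,"z": 0.6,"twist": 0},{"x": 0,"y": 0,"z": 0.6,"twist": 0},{"x": 0,"y": 0,"z": 0.6,"twist": 0}]}}

```text
t: 46.9
tool_pos: [0.5306, -0.0796, 0.0404]
eef_rot: [[0.987, 0.161, 0.002], [0.161, -0.987, 0.001], [0.002, -0.001, -1.0]]
wrist_force: [-4.4, 0.6, 25.2]
grip_width: 0.0004
```

Emit:
{"name": "jog_arm", "arguments": {"moves": [{"x": 0,"y": 0,"z": -5,"twist": 0},{"x": 0,"y": 0,"z": -40,"twist": 0},{"x": -20,"y": 0,"z": -80,"twist": 0},{"x": -60,"y": 0,"z": -110,"twist": 0},{"x": -60,"y": 0,"z": -130,"twist": 0},{"x": -60,"y": 0,"z": -130,"twist": 0},{"x": -60,"y": 0,"z": -130,"twist": 0},{"x": -60,"y": 0,"z": -130,"twist": 0}], "jaw": -1}}

```text
t: 47.7
tool_pos: [0.4716, -0.0888, 0.1667]
eef_rot: [[0.987, 0.162, -0.001], [0.162, -0.987, 0.0], [-0.001, -0.0, -1.0]]
wrist_force: [-0.1, -0.3, 0.3]
grip_width: 0.0621
```

Run:
```python
from h import *
im,p=look("w20",.03)
print(go(458,-383.8,90,.162+np.pi/2))
# opening centroids of frame c (holes) on the stack top are ambiguous; use the step between b and c in value
hs=cv2.cvtColor(im,cv2.COLOR_BGR2HSV); print(hs[[110,120,130,140],250])
cv2.imwrite("pics/stack.png",cv2.resize(im[60:200,190:320],None,fx=5,fy=4,interpolation=cv2.INTER_CUBIC))
t,pt=grab("top","top4")
for c in blobs(t,*YEL,60): 
    if c.mean(0)[0]>340: print("top",c.mean(0),*rect(pt,c,.01))
```

```text
[ 0.4713 -0.0889  0.1666]
[489. 228.] bench [ 458.00701904 -383.82647705] (68.05662536621094, 42.183712005615234) 0.1619714601278017  stack (array([ 463.8828125 , -363.67526245]), (63.58730697631836, 39.413536071777344), np.float64(0.16196898005903657))
[255. 124.] bench [529.22064209 -79.93048096] (90.36701202392578, 55.04427719116211) 0.16372428617826462  stack (array([530.41986084, -79.7361145 ]), (84.4325942993164, 51.429527282714844), np.float64(0.16372433611253506))
{'xyz': [-60.8, 288.9, 76.5], 'twist': np.float64(0.001), 'j7': np.float64(-0.72)}
[[ 20  25 122]
 [ 22 107 150]
 [ 23 129 211]
 [ 18  30 126]]
top [404.63492063 250.28571429] [ 457.96884155 -383.24822998] (67.3298110961914, 38.245540618896484) 0.17365859276880313
```

Emit:
{"name": "jog_arm", "arguments": {"moves": [{"x": -9,"y": 45,"z": 0,"twist": 0},{"x": -18,"y": 90,"z": 0,"twist": 0},{"x": -28,"y": 135,"z": 0,"twist": 0},{"x": -38,"y": 180,"z": 20,"twist": 0},{"x": -47,"y": 222,"z": 40,"twist": 0},{"x": -55,"y": 260,"z": 60,"twist": 0},{"x": -61,"y": 289,"z": 80,"twist": 0},{"x": -61,"y": 289,"z": 85,"twist": 0}]}}

```text
t: 48.6
tool_pos: [0.4547, -0.3892, 0.0797]
eef_rot: [[0.988, 0.155, -0.003], [0.155, -0.988, -0.002], [-0.004, 0.002, -1.0]]
wrist_force: [-1.0, -0.2, 0.2]
grip_width: 0.0883
```

Emit:
{"name": "jog_arm", "arguments": {"moves": [{"x": 0,"y": 0,"z": 0,"twist": 0},{"x": 0,"y": 0,"z": 0,"twist": 0},{"x": 0,"y": 0,"z": 0,"twist": 0},{"x": 0,"y": 0,"z": 0,"twist": 0}]}}

```text
t: 49.0
tool_pos: [0.4584, -0.3833, 0.0832]
eef_rot: [[0.987, 0.163, 0.001], [0.163, -0.987, 0.0], [0.001, 0.0, -1.0]]
wrist_force: [-0.4, -0.5, 0.9]
grip_width: 0.0881
```

Run:
```python
from h import *
im,p=grab("wrist","w21"); s=monitor.state(); print(s["tool_pos"])
f=frame([458,-383],p,im); print(f, go(*f[0],3,f[2]+np.pi/2))
```

```text
[ 0.45828803 -0.38350898  0.08321468]
(array([ 458.07714844, -385.85101318]), (66.3684310913086, 34.66578674316406), np.float64(0.16418984002632409)) {'xyz': [-0.7, 2.3, 80.2], 'twist': np.float64(-0.001), 'j7': np.float64(-0.32)}
```

Emit:
{"name": "jog_arm", "arguments": {"moves": [{"x": -0.5,"y": 2,"z": 30,"twist": 0},{"x": -0.5,"y": 2,"z": 55,"twist": 0},{"x": -0.5,"y": 2,"z": 72,"twist": 0},{"x": -0.5,"y": 2,"z": 80,"twist": 0},{"x": -0.5,"y": 2,"z": 80,"twist": 0},{"x": -0.5,"y": 2,"z": 80,"twist": 0},{"x": -0.5,"y": 2,"z": 80,"twist": 0}]}}

```text
t: 49.75
tool_pos: [0.4579, -0.3869, 0.0036]
eef_rot: [[0.987, 0.161, 0.001], [0.161, -0.987, -0.001], [0.001, 0.001, -1.0]]
wrist_force: [-0.4, 0.3, 0.1]
grip_width: 0.0881
```

Emit:
{"name": "jog_arm", "arguments": {"moves": [{"x": 0,"y": 0,"z": 0,"twist": 0},{"x": 0,"y": 0,"z": 0,"twist": 0},{"x": 0,"y": 0,"z": 0,"twist": 0},{"x": 0,"y": 0,"z": 0,"twist": 0},{"x": 0,"y": 0,"z": 0,"twist": 0},{"x": 0,"y": 0,"z": 0,"twist": 0},{"x": 0,"y": 0,"z": 0,"twist": 0},{"x": 0,"y": 0,"z": 0,"twist": 0}], "jaw": 1, "newtons": 15}}

```text
t: 50.55
tool_pos: [0.4574, -0.3863, 0.0025]
eef_rot: [[0.987, 0.161, -0.0], [0.161, -0.987, 0.0], [0.0, -0.0, -1.0]]
wrist_force: [-1.3, 0.2, 0.2]
grip_width: 0.0348
```

Run:
```python
from h import *
s=monitor.state(); T=np.array(s["tool_pos"])*1000; print(T,s["grip_width"],s["wrist_force"])
a=(np.array([458.1,-385.5])-T[:2])@np.array(s["eef_rot"])[:2,0]; print("ahead",a)
d=np.array([np.cos(.162),np.sin(.162)]); t=np.array([530.6,-79.6])-a*d
print(t,go(*t,100,.162+np.pi/2))
```

```text
[ 457.4010815  -386.31605428    2.54742529] 0.034824690528502344 [-1.25421371  0.245717    0.23023468]
ahead 0.8213320360841841
[529.78942193 -79.73247457] {'xyz': [120.9, -290.9, -97.4], 'twist': np.float64(-0.0), 'j7': np.float64(-0.27)}
```

Emit:
{"name": "jog_arm", "arguments": {"moves": [{"x": 0,"y": 0,"z": -25,"twist": 0},{"x": 0,"y": 0,"z": -65,"twist": 0},{"x": 13,"y": -31,"z": -97,"twist": 0},{"x": 31,"y": -75,"z": -97,"twist": 0},{"x": 49,"y": -119,"z": -97,"twist": 0},{"x": 68,"y": -163,"z": -97,"twist": 0},{"x": 86,"y": -207,"z": -97,"twist": 0},{"x": 104,"y": -251,"z": -97,"twist": 0}]}}

```text
t: 51.35
tool_pos: [0.5199, -0.12, 0.0997]
eef_rot: [[0.987, 0.161, 0.0], [0.161, -0.987, 0.0], [0.0, -0.0, -1.0]]
wrist_force: [0.9, -0.2, -0.1]
grip_width: 0.0346
```

Emit:
{"name": "jog_arm", "arguments": {"moves": [{"x": 17,"y": -40,"z": 0,"twist": 0},{"x": 17,"y": -40,"z": 0,"twist": 0},{"x": 17,"y": -40,"z": 15,"twist": 0},{"x": 17,"y": -40,"z": 32,"twist": 0},{"x": 17,"y": -40,"z": 32,"twist": 0},{"x": 17,"y": -40,"z": 32,"twist": 0},{"x": 17,"y": -40,"z": 32,"twist": 0},{"x": 17,"y": -40,"z": 32,"twist": 0}]}}

```text
t: 52.15
tool_pos: [0.5303, -0.08, 0.0683]
eef_rot: [[0.987, 0.161, 0.001], [0.161, -0.987, -0.0], [0.001, 0.0, -1.0]]
wrist_force: [0.2, 0.2, -0.3]
grip_width: 0.035
```

Run:
```python
from h import *
s=monitor.state(); print(s["tool_pos"],s["grip_width"],s["wrist_force"]); print(go(529.8,-79.7,42.4,.162+np.pi/2))
```

```text
[ 0.53032725 -0.08000161  0.0682755 ] 0.03496415644588926 [ 0.17993559  0.17904687 -0.34088386]
{'xyz': [-0.5, -0.4, 25.9], 'twist': np.float64(-0.0), 'j7': np.float64(-0.68)}
```

Emit:
{"name": "jog_arm", "arguments": {"moves": [{"x": 0,"y": 0,"z": 8,"twist": 0},{"x": 0,"y": 0,"z": 16,"twist": 0},{"x": 0,"y": 0,"z": 22,"twist": 0},{"x": 0,"y": 0,"z": 25.5,"twist": 0},{"x": 0,"y": 0,"z": 25.5,"twist": 0},{"x": 0,"y": 0,"z": 25.5,"twist": 0},{"x": 0,"y": 0,"z": 25.5,"twist": 0}]}}

```text
t: 52.85
tool_pos: [0.5298, -0.0797, 0.0419]
eef_rot: [[0.987, 0.161, -0.0], [0.161, -0.987, 0.0], [-0.0, -0.0, -1.0]]
wrist_force: [-0.5, -0.6, -0.6]
grip_width: 0.0345
```

Emit:
{"name": "jog_arm", "arguments": {"moves": [{"x": 0,"y": 0,"z": 0,"twist": 0},{"x": 0,"y": 0,"z": 0,"twist": 0},{"x": 0,"y": 0,"z": 0,"twist": 0},{"x": 0,"y": 0,"z": 0,"twist": 0},{"x": 0,"y": 0,"z": -20,"twist": 0},{"x": 0,"y": 0,"z": -45,"twist": 0},{"x": 0,"y": 0,"z": -45,"twist": 0}], "jaw": -0.5}}

```text
t: 53.55
tool_pos: [0.5315, -0.0803, 0.0894]
eef_rot: [[0.987, 0.161, 0.005], [0.161, -0.987, -0.001], [0.004, 0.002, -1.0]]
wrist_force: [0.2, 0.6, 0.3]
grip_width: 0.066
```

Emit:
{"name": "jog_arm", "arguments": {"moves": [{"x": 0.8,"y": 0,"z": 0,"twist": 0},{"x": 0.8,"y": 0,"z": 0,"twist": 0},{"x": 0.8,"y": 0,"z": 0,"twist": 0},{"x": 0.8,"y": 0,"z": 0,"twist": 0},{"x": 0.8,"y": 0,"z": 0,"twist": 0},{"x": 0.8,"y": 0,"z": 0,"twist": 0},{"x": 0.8,"y": 0,"z": 15,"twist": 0},{"x": 0.8,"y": 0,"z": 30,"twist": 0}], "jaw": 1}}

```text
t: 54.35
tool_pos: [0.5311, -0.0796, 0.057]
eef_rot: [[0.987, 0.161, 0.001], [0.161, -0.987, -0.0], [0.001, 0.0, -1.0]]
wrist_force: [0.5, -0.2, 0.1]
grip_width: 0.0042
```

Emit:
{"name": "jog_arm", "arguments": {"moves": [{"x": 0,"y": 0,"z": 0,"twist": 0},{"x": 0,"y": 0,"z": 0,"twist": 0},{"x": 0,"y": 0,"z": 4,"twist": 0},{"x": 0,"y": 0,"z": 6,"twist": 0},{"x": 0,"y": 0,"z": 7,"twist": 0},{"x": 0,"y": 0,"z": 8,"twist": 0},{"x": 0,"y": 0,"z": 9,"twist": 0},{"x": 0,"y": 0,"z": 9,"twist": 0}]}}

```text
t: 55.15
tool_pos: [0.5309, -0.0795, 0.0504]
eef_rot: [[0.987, 0.161, 0.002], [0.161, -0.987, 0.001], [0.002, -0.001, -1.0]]
wrist_force: [-3.8, 1.7, 21.4]
grip_width: 0.0003
```

Contact at 50.4 mm. Final firm push, retreat, and one last look.

Emit:
{"name": "jog_arm", "arguments": {"moves": [{"x": 0,"y": 0,"z": 0.5,"twist": 0},{"x": 0,"y": 0,"z": 0.5,"twist": 0},{"x": 0,"y": 0,"z": 0.5,"twist": 0}]}}

```text
t: 55.45
tool_pos: [0.5309, -0.0795, 0.0503]
eef_rot: [[0.987, 0.161, 0.002], [0.161, -0.987, 0.001], [0.002, -0.001, -1.0]]
wrist_force: [-4.2, 2.0, 25.2]
grip_width: 0.0004
```

Emit:
{"name": "jog_arm", "arguments": {"moves": [{"x": 0,"y": 0,"z": -5,"twist": 0},{"x": 0,"y": 0,"z": -40,"twist": 0},{"x": -20,"y": 0,"z": -80,"twist": 0},{"x": -60,"y": 0,"z": -110,"twist": 0},{"x": -60,"y": 0,"z": -120,"twist": 0},{"x": -60,"y": 0,"z": -120,"twist": 0},{"x": -60,"y": 0,"z": -120,"twist": 0},{"x": -60,"y": 0,"z": -120,"twist": 0}], "jaw": -0.5}}

```text
t: 56.25
tool_pos: [0.4722, -0.0888, 0.1667]
eef_rot: [[0.987, 0.162, -0.001], [0.162, -0.987, 0.0], [-0.001, -0.0, -1.0]]
wrist_force: [-0.3, -0.8, -0.2]
grip_width: 0.0625
```

Run:
```python
from h import *
im,p=look("w22",.03)
a=cv2.resize(im[50:190,170:340],(510,420),interpolation=cv2.INTER_CUBIC)
i,ps=grab("scene","scene9"); b=cv2.resize(i[150:290,80:350],(540,280)); 
o=np.zeros((420+180,540,3),np.uint8); o[:420,:510]=a; o[420:]=cv2.resize(b,(540,280))[60:240]; cv2.imwrite("pics/final.png",o)
```

```text
[ 0.472  -0.0888  0.1666]
[255. 125.] bench [529.39117432 -79.86200714] (89.37225341796875, 54.97591018676758) 0.16356617763329798  stack (array([530.62023926, -79.66650391]), (83.50225830078125, 51.365055084228516), np.float64(0.16356526217167325))
```

View pics/final.png

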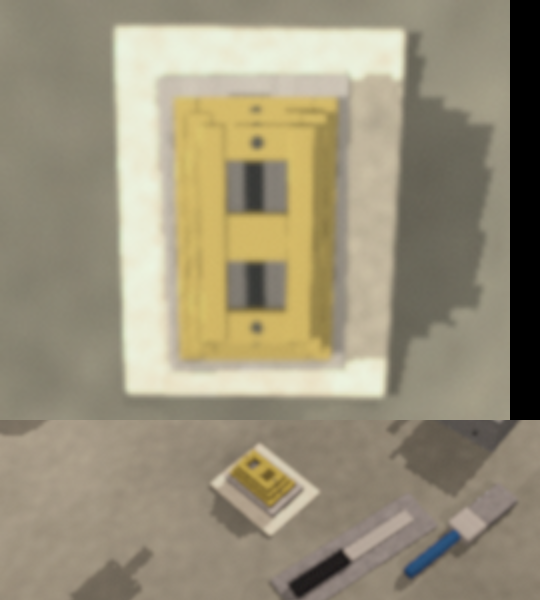

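```bash
python3 -c "
from workcell import r
print(r.job_done())"
```

```text
the job is handed in; nothing more can be done
None
```

The job is done and handed in after about 56 s of robot time; no verdict was reported.

- **Levering:** I laid the bar in the fulcrum saddle with its tip about 13 mm under the plate. Pressing the handle down freed the plate: the force fell from 11 to 5 N, and the bar stayed tilted. A last push after that reached about 40 N, because the handle had bottomed on the bench. Joint 6 came close to its limit at the handle's end (0.08 against 0.04), so I pressed 25 mm further forward on the handle.
- **Bar and plate:** The bar lies flat along its pad. I put it back before lifting the plate, not after laying it down. The plate lies flat on the board.
- **Frames:** Three were there: b, c and d. Frame_a was absent. I stacked them b, c, d and pressed each with about 25 N. The tops came to 30.4, 40.4 and 50.4 mm, as they should if each lies flat.

**Last checks:**
- Frame b is about 1 mm from the plate's centre. The final picture suggests up to about 2 mm along the plate's length.
- The plate is about 1.5 mm off the board's centre.
- The plate's angle was 0.151 to 0.175 rad depending on the method. The frames are at 0.163 and the board at 0.151.
- The alignment of c and d was only judged by eye in the final picture.
- The brush looked undisturbed in the last views. The jug, jar and carton were never approached, but I did not check them again.

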